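# Cap a loaded centrifuge bucket

## Task

The hood-shaped cap of the open centrifuge bucket has been left upside down on the bench. Turn it right way up, set it over the tubes of the open bucket and press it down, without slamming it, until both side clips have snapped under the rim and it sits level and fully home. Leave the other things on the bench where they are.

Things in the scene. Friction and masses are not known exactly. Their poses are not given: they have to be found in the camera images.
- cap: The loose cap: light grey rigid plastic hood, 120 mm long (x), 62 wide (y), 46 high, walls 3, 0.1 to 0.15 kg, open underneath. Origin: centre of its open edge; z points to the closed top. It starts upside down: closed top on the bench, z down. Turned half round about z it fits as well. Flat flanks and ends: grip it across its width beside the clips; it stands steadily on a short end.
- cap_top (a point): Centre of the outside of the cap's flat closed top, 46 mm along the cap's z from its origin; axes as the cap. The place to press.
- clip_a (a joint): Dark grey clip arm hinged on the middle of the cap's +y flank, 24 mm wide (cap x -12 to 12), from cap z = 35 mm down to z = -17, 17 mm past the open edge, standing out to y = 37. Rad: 0 closed, growing as the hook swings out; a spring shuts it. It swings out about 0.09 to pass the rim. Pressing both clips home takes about 8 to 12 N in all; the cap's weight will not do it.
- clip_b (a joint): The same clip arm and hinge on the cap's -y flank; 0 closed, growing as the hook swings out.
- bucket: The open bucket, fixed: rectangular aluminium centrifuge bucket in a grey stand plate (150 x 86 x 10 mm). Origin on the bench under its middle; x along its length, z up. Its rim, 90 mm up, is a flange 120 (x) by 62 (y), 6 thick. Eight stoppered tubes (2 rows of 4, within 80 x 35 mm) stand 15 mm above the rim, and a rounded bead 4 mm high inside it guides the cap, 1.5 mm play per side.
- bucket_rim (a point): Centre of the top face of the open bucket's rim, 90 mm above the bench; axes as the bucket. The cap fully home has its origin here, x along the bucket's x (either way round), closed top 136 mm above the bench. Merely set down, the cap rests on its clip hooks about 12 mm higher.
- capped_bucket: The second bucket, fixed: the same, but with its own cap already clipped on, 136 mm high. The two buckets may stand in either place. Origin on the bench under its middle; x along its length.
- tube_rack: Bystander: small dark blue rack for microtubes, 110 x 64 x 40 mm, with three tubes 51 mm high; origin in the middle of its underside.
- notebook: Bystander: closed black notebook lying flat, 105 x 150 x 14 mm; origin in the middle of its underside.
- reagent_bottle: Bystander: amber bottle, 56 mm in diameter and 115 mm high, upright; origin in the middle of its underside.
Not all that is in view belongs to the job. What is shaped like the cap but pink or red is not meant.

How it is judged:
At the end, for the whole second after the job is handed in: The cap sits right way up on the open bucket: open edge within 2 mm of the rim's top face, centred within 5 mm, level within 0.04 rad, both clips closed under the rim (below 0.05 rad), at rest; rack, notebook and bottle within 30 mm of where they stood (z of cap in the frame of bucket_rim between -0.003 and 0.002 m and horizontal distance between cap and bucket_rim below 0.005 m and angle between cap's own z axis and vertical below 0.04 rad and angle between the x axis of cap and the x axis of bucket_rim, either way round below 0.08 rad and value of joint each of clip_a, clip_b below 0.05 rad and linear speed of cap below 0.02 m/s and distance of each of tube_rack, notebook, reagent_bottle from where it was at the start of the episode below 0.03 m); the robot touches nothing.
It fails at once if the cap is slammed or forced onto the bucket (more than 80 N between them) (contact force between cap and bucket above 80 N).
It fails at once if the rack, the notebook or the bottle is knocked over or pushed more than 30 mm (distance of any of tube_rack, notebook, reagent_bottle from where it was at the start of the episode above 0.03 m or angle between any of tube_rack, notebook, reagent_bottle's own z axis and vertical above 0.5 rad).
It also fails if it takes over 64 s, if anything falls off the work surface, if the arm or the gripper's body presses on something with over 40 N, if the wrist force passes 120 N, or if a joint passes its speed limit or range.

## Robot

A 6-joint arm with a two-finger parallel gripper is mounted at the origin on the work surface. World frame = base frame: x ahead of the robot, y to its left, z up, the work surface at z = 0. Lengths are in m, angles in rad, forces in N, time in s.
With the tool pointing down it reaches from about 0.25 to 0.725 m from the base axis. Payload 4 kg.
Tool frame: the origin (TCP) lies on the centre line of the jaws, within the pads' length; the fingertips stand 11 mm ahead of it and the grasp point (between the pads) lies 8 mm behind it (bot.nose_length is the distance from the TCP to the fingertips, in m); z points along the fingers, y is the direction in which the jaws open and shut (so a half turn about z gives the same grasp; the last joint's range is limited). The gripper opens to 85 mm and grips with 20 to 120 N. Pads are 22 mm wide; open, the fingers measure 114 mm over their backs; the gripper's body (76 mm by 85 mm) begins 54 mm behind the grasp point. The pads swing forward as they close: fully open they stand 13 mm farther back than shut.
Start: joints at [-1.148, 0.241, 0.005, 1.335, 0, 1.571], TCP at [0.205, -0.456, 0.242] pointing down, gripper open.
Joint ranges: [-2.72, 2.72], [-1.05, 1.87], [-1.09, 1.28], [-1.99, 2.15], [-1.42, 1.44], [-3.14, 3.14]. Speed limits (rad/s): [2.79, 2.79, 3.14, 3.14, 3.14, 3.14].

## Interface

Orientations are given as a unit quaternion [x, y, z, w].
In Python, from workcell import bot gives the robot as it stands.
- The arm moves only by the tool play_rows, never from a script. Its argument "plan" is one flat list of numbers, 6 for each row, row after row: the shift along the tool's x, y, z in mm, then the turn, a rotation vector about the tool's x, y, z in rad. A call has 1 to 20 rows; each row shifts and turns the commanded pose from where the row before left it, along the tool's axes as they then stand; what a row does not reach is not made up. A row lasts 1/8 s, in which the tool goes at most 62.5 mm and 10.7 degrees, less where a joint would pass 70% of its speed; a pose out of reach is approached as far as the arm can. A call with a gripper value outside its range is refused whole. "hand" is the opening in per cent of the stroke, from 0 (shut) to 100 (fully open), set as the call begins (left out, the last holds). The fingers move at their own pace and stop on an object; the grip force is fixed at half the most. Time passes only in rows, so rows that do not move let the fingers close. It gives the time, the measured TCP pose, the force and the opening at its end, in the units of the state.
- bot.get_obs(): the state, without advancing time (a new reading comes with each control period).
- bot.camera(name): name is "side" or "top" or "wrist"; returns a dict with "frame" (384x512x3 uint8, blue, green, red), "range_z" (384x512 float32, m along the optical axis (not along the pixel's ray), 0 where there is no reading), "K" (3x3 intrinsics, pixels), "cam_to_world" (4x4, takes a point from camera to world coordinates). Camera axes: x right, y down, z forward; pixel columns grow to the right and rows downward; lengths in m; the calibration is good to about 2 mm. The wrist camera is an equidistant fisheye: a pixel r from the principal point sees the ray r / f radians off the axis. A picture is of the moment at which its call begins.
- bot.job_done(): hands the job in, once; it reports no verdict.
Trained networks look in the newest picture that a camera, given by its name, has taken for a name from the list of things; names that differ only in an ending like _2 or _b are one class to them, and where a whole thing is asked for, a point or a joint stands for the part that bears it (a point fixed in the world has none). Each returns a list of dicts, best first, with "p" (0 to 1); they miss things now and then, are a little off and sometimes report something else, mostly with a low value. They report only what shows in the picture. A call takes as long as a camera call. They do not tell look-alikes from the thing itself.
- bot.outline_of(query, camera): "mask" (384x512 bool, what is visible of it) and "point" ([row, column] in pixels, amid what is visible of it).
The state is a dict: "clock": time; "joint_pos": joint angles; "joint_vel": joint speeds; "tau": joint torques, N m; "eef_pos": TCP position; "tool_rot": TCP orientation; "ft_force": force on the tool from outside, world axes, zero at the start; "ft_torque": the same for the moment, N m; "grip_width": finger opening in m.
Only numpy, scipy, OpenCV 4.12 (cv2) and the standard library are available. Lean on these libraries where they do the work, as an engineer would, in place of code of your own. Each camera call takes 0.05 s, during which the arm holds its last target.

## Working session

There is one attempt and no reset: what is moved stays moved. The work goes in short steps, Python scripts to look and compute and a tool call to move; the robot and the scene stay as the last step left them, time stands still between calls to the robot, and variables do not carry over. Pictures are saved under pics/ and viewed, and the job is handed in when it is done.

Besides the shell and the picture viewer there is one more tool, called in YAML: its name, and indented under it one key for each argument. play_rows: Moves the arm, as the interface text tells. Its arguments: {"type":"object","properties":{"plan":{"type":"array","items":{"type":"number"}},"hand":{"type":"number"}},"required":["plan"]}

```bash
mkdir -p pics; ls; python3 - <<'E'
from workcell import bot
import cv2
print(bot.get_obs())
for n in ("side","top","wrist"):
    c=bot.camera(n); cv2.imwrite(f"pics/a_{n}.png",c["frame"]); print(n,c["K"],c["cam_to_world"])
E
```

```text
pics
{'clock': 0.0, 'joint_pos': array([-1.14799187e+00,  2.41457053e-01,  3.69401393e-03,  1.33520230e+00,
        1.23774324e-05,  1.57077773e+00]), 'joint_vel': array([-0.00069876, -0.00036805, -0.00060464, -0.00050602,  0.00139408,
       -0.00073349]), 'tau': array([-1.38636558e-03, -3.72319508e+01,  2.52408171e+01,  1.68984721e-02,
       -1.71358856e-04, -1.40715548e-05]), 'eef_pos': array([ 0.20490673, -0.45539967,  0.2413794 ]), 'tool_rot': array([ 9.77735120e-01,  2.09840078e-01, -2.21502706e-04, -1.06166491e-03]), 'ft_force': array([ 1.13000272, -0.24280902, -0.07427606]), 'ft_torque': array([-0.02889532,  0.00475709,  0.00859691]), 'grip_width': 0.08525557488915665}
side [[464.73910503   0.         253.32316758]
 [  0.         464.73910503 191.2768914 ]
 [  0.           0.           1.        ]] [[-0.97499894 -0.13831168  0.17391646  0.31914936]
 [-0.22209815  0.58179878 -0.78242098  0.98329696]
 [ 0.00703357 -0.80148616 -0.59797196  0.80903488]
 [ 0.          0.          0.          1.        ]]
top [[400.78320207   0.         253.51203687]
 [  0.         400.78320207 188.49143995]
 [  0.           0.           1.        ]] [[-0.01697926 -0.97608073  0.21674437  0.28969773]
 [-0.99985491  0.01627927 -0.00501473  0.01346721]
 [ 0.00136634 -0.21679807 -0.97621551  1.17833489]
 [ 0.          0.          0.          1.        ]]
wrist [[297.31863964   0.         258.4084536 ]
 [  0.         297.31863964 190.6080505 ]
 [  0.           0.           1.        ]] [[ 4.09990527e-01 -8.76187028e-01 -2.53385199e-01  2.68351421e-01]
 [-9.12089453e-01 -3.94087163e-01 -1.13084647e-01 -4.26641008e-01]
 [-7.72553508e-04  2.77473601e-01 -9.60732951e-01  3.72293598e-01]
 [ 0.00000000e+00  0.00000000e+00  0.00000000e+00  1.00000000e+00]]
```

View pics/a_top.png

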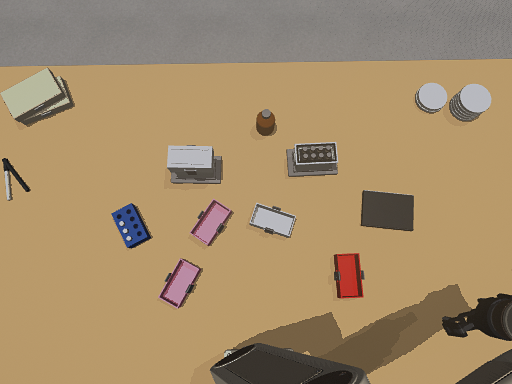

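View pics/a_side.png

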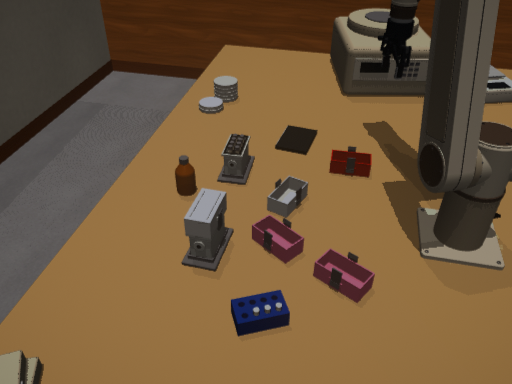

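View pics/a_wrist.png

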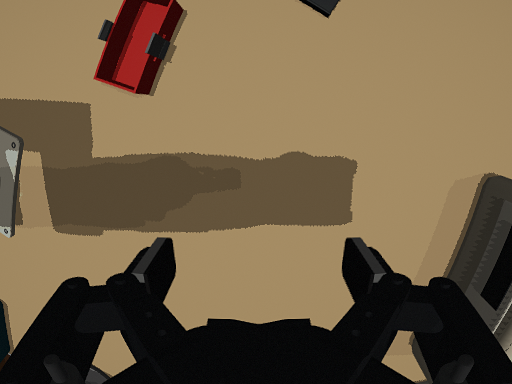

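The top view shows the grey cap upside down at about (272,220) and the open bucket at (316,157). The capped bucket is at (194,165), and the pink and red hoods are decoys. Next I'll measure the positions.

```bash
cat > h.py <<'E'
import numpy as np, cv2
from workcell import bot
from scipy.spatial.transform import Rotation as R
def cloud(c):
    z=c["range_z"]; K=c["K"]; T=c["cam_to_world"]
    v,u=np.mgrid[:z.shape[0],:z.shape[1]]
    P=np.stack([(u-K[0,2])/K[0,0]*z,(v-K[1,2])/K[1,1]*z,z],-1)
    W=P@T[:3,:3].T+T[:3,3]
    W[z<=0]=np.nan
    return W
def rect(p):
    r=cv2.minAreaRect((p[:,:2]*1000).astype(np.float32)); return r
E
python3 - <<'E'
from h import *
for n in ("top","side"):
    c=bot.camera(n); W=cloud(c)
    np.savez(f"/tmp/{n}.npz",W=W,f=c["frame"])
    for q in ("cap","bucket","capped_bucket","tube_rack","notebook","reagent_bottle"):
        for d in bot.outline_of(q,n):
            m=d["mask"]; p=W[m]; p=p[np.isfinite(p[:,0])]
            print(n,q,round(d["p"],2),d["point"],m.sum(),p.mean(0).round(3),"zmax",np.percentile(p[:,2],[5,50,98]).round(3),end=' ')
            z98=np.percentile(p[:,2],98)
            t=p[p[:,2]>z98-0.02] if 'cap'!=q else p[p[:,2]>0.035]
            if len(t)>5: print(rect(t))
            else: print()
E
```

```text
top cap 0.78 [275.3, 346.2] 1203 [ 0.291 -0.257  0.015] zmax [-0.001  0.005  0.058] ((292.49163818359375, -252.37400817871094), (68.70677947998047, 119.34825134277344), 89.48274993896484)
top cap 0.78 [283.3, 177.6] 1177 [0.277 0.223 0.014] zmax [-0.001  0.004  0.06 ] ((279.3758850097656, 218.6668701171875), (69.56568908691406, 120.02679443359375), 60.29682922363281)
top cap 0.7 [215.6, 273.1] 907 [ 0.454 -0.045  0.012] zmax [-0.001  0.004  0.057] ((449.9830627441406, -43.62586212158203), (116.85015106201172, 66.27210235595703), 71.15093231201172)
top cap 0.7 [220.8, 208.8] 1014 [0.45  0.135 0.014] zmax [-0.     0.005  0.059] ((448.26263427734375, 133.0296630859375), (69.68463897705078, 118.91666412353516), 55.927085876464844)
top cap 0.36 [229.2, 269.7] 41 [ 0.42  -0.034  0.041] zmax [0.012 0.043 0.066] ((421.5939025878906, -34.057743072509766), (22.203474044799805, 6.356100082397461), 71.15093231201172)
top cap 0.28 [161.5, 312.4] 1601 [ 0.621 -0.165  0.06 ] zmax [0.007 0.079 0.106] ((631.9793090820312, -169.77755737304688), (64.03130340576172, 121.60582733154297), 2.39675474166870
[... 1910 characters left out ...]
4 0.206 0.08 ] zmax [0.008 0.093 0.139] ((612.685546875, 180.111572265625), (123.5296859741211, 74.89028930664062), 89.13742065429688)
side tube_rack 0.82 [311.7, 258.7] 2024 [0.44  0.373 0.033] zmax [0.004 0.039 0.051] ((441.45361328125, 363.67303466796875), (110.19488525390625, 68.9384765625), 27.468461990356445)
side notebook 0.69 [140.0, 298.4] 823 [ 0.476 -0.373  0.013] zmax [0.004 0.014 0.018] ((479.1936340332031, -385.95281982421875), (158.62547302246094, 114.00110626220703), 83.65034484863281)
side reagent_bottle 0.61 [176.9, 184.5] 642 [ 0.738 -0.016  0.061] zmax [0.011 0.063 0.116] ((742.495849609375, -30.570241928100586), (26.701831817626953, 28.108911514282227), 75.2889175415039)
```

```bash
cat >> h.py <<'E'
def fit(p,L=.120,Wd=.062):
    """fit known-size rectangle: centre/angle so that points lie inside, edges touched (robust)"""
    from scipy.optimize import minimize
    p=p[:,:2]; c0,(w,h),a=rect(p); 
    if w<h: a+=90
    def ext(a):
        e=np.array([np.cos(a),np.sin(a)]); n=np.array([-e[1],e[0]])
        u=p@e; v=p@n
        return e,n,np.percentile(u,[1.5,98.5]),np.percentile(v,[1.5,98.5])
    aa=np.radians(np.arange(a-8,a+8,.25))
    best=min(aa,key=lambda a:(np.ptp(ext(a)[3])*2+np.ptp(ext(a)[2])))
    e,n,u,v=ext(best)
    return (e*u.mean()+n*v.mean()).round(4),np.degrees(best).round(2),np.ptp(u).round(4),np.ptp(v).round(4)
def tgt(pos,d,jaw):
    """tool matrix: z along d, y along jaw (sign chosen later)"""
    d=np.array(d,float); d/=np.linalg.norm(d); j=np.array(jaw,float); j-=d*(j@d); j/=np.linalg.norm(j)
    M=np.eye(4); M[:3,:3]=np.stack([np.cross(j,d),j,d],1); M[:3,3]=pos; return M
def cur():
    o=bot.get_obs(); M=np.eye(4); M[:3,:3]=R.from_quat(o["tool_rot"]).as_matrix(); M[:3,3]=o["eef_pos"]; return M
def row(A,B,n):
    """identical rows taking A to B in n (screw)"""
    from scipy.linalg import logm,expm
    D=np.linalg.inv(A)@B
    S=expm(np.real(logm(D))/n)
    return (S[:3,3]*1000).round(1), R.from_matrix(S[:3,:3]).as_rotvec().round(3)
def after(A,rows):
    M=A.copy()
    for r in np.reshape(rows,(-1,6)):
        T=np.eye(4); T[:3,3]=r[:3]/1000; T[:3,:3]=R.from_rotvec(r[3:]).as_matrix(); M=M@T
    return M
E
python3 - <<'E'
from h import *
for n in ("top","side"):
    W=np.load(f"/tmp/{n}.npz")["W"]; p=W.reshape(-1,3); p=p[np.isfinite(p[:,0])]
    def box(x0,x1,y0,y1,z0,z1): return p[(p[:,0]>x0)&(p[:,0]<x1)&(p[:,1]>y0)&(p[:,1]<y1)&(p[:,2]>z0)&(p[:,2]<z1)]
    for z0,z1 in ((.086,.098),(.088,.096)):
        b=box(.56,.70,-.26,-.08,z0,z1); print(n,"bucket",len(b),fit(b),np.median(b[:,2]))
    b=box(.56,.70,-.26,-.08,.1,.112); print(n,"stoppers",len(b),fit(b),np.median(b[:,2]))
    b=box(.56,.72,-.28,-.06,.006,.014); print(n,"plate",len(b),fit(b),np.median(b[:,2]))
    for z0,z1 in ((.042,.05),(.044,.048)):
        b=box(.38,.52,-.12,.03,z0,z1); print(n,"cap",len(b),fit(b),np.median(b[:,2]))
    b=box(.38,.52,-.12,.03,.052,.07); print(n,"clips",len(b),rect(b))
    b=box(.52,.72,.08,.28,.13,.142);print(n,"capped",len(b),fit(b),np.median(b[:,2]))
f=np.load("/tmp/top.npz")["f"][130:250,230:350]; cv2.imwrite("pics/b_crop.png",cv2.resize(f,None,fx=5,fy=5,interpolation=cv2.INTER_NEAREST))
E
```

```text
top bucket 426 (array([ 0.6319, -0.1705]), np.float64(92.3), np.float64(0.1185), np.float64(0.0618)) 0.09148575578573825
top bucket 344 (array([ 0.6316, -0.1705]), np.float64(92.03), np.float64(0.1184), np.float64(0.0615)) 0.09161360843410815
top stoppers 164 (array([ 0.6316, -0.1707]), np.float64(90.48), np.float64(0.0774), np.float64(0.0342)) 0.10476774042216919
top plate 342 (array([ 0.6306, -0.1705]), np.float64(90.85), np.float64(0.1494), np.float64(0.0844)) 0.009652753008051684
top cap 129 (array([ 0.4512, -0.0445]), np.float64(70.15), np.float64(0.1193), np.float64(0.0621)) 0.04526283053619329
top cap 81 (array([ 0.4514, -0.0445]), np.float64(70.03), np.float64(0.1195), np.float64(0.0617)) 0.0460046406761323
top clips 43 ((451.92041015625, -44.51267623901367), (23.23263168334961, 70.45934295654297), 70.06037139892578)
top capped 981 (array([0.6126, 0.1804]), np.float64(89.36), np.float64(0.1167), np.float64(0.0603)) 0.1362558222101029
side bucket 290 (array([ 0.63  , -0.1684]), np.float64(92.71), np.float64(0.1184), np.float64(0.0618)) 0.09162873661242393
side bucket 239 (array([ 0.63  , -0.1675]), np.float64(92.71), np.float64(0.1174), np.float64(0.0618)) 0.09170396990818142
side stoppers 115 (array([ 0.6301, -0.1688]), np.float64(92.19), np.float64(0.0749), np.float64(0.0329)) 0.10470439008840138
side plate 262 (array([ 0.6287, -0.1681]), np.float64(90.47), np.float64(0.1466), np.float64(0.0841)) 0.010178647464676616
side cap 190 (array([ 0.449 , -0.0456]), np.float64(69.52), np.float64(0.1233), np.float64(0.0679)) 0.045491734601994904
side cap 121 (array([ 0.4506, -0.0459]), np.float64(70.53), np.float64(0.1219), np.float64(0.0648)) 0.04601282770728932
side clips 50 ((449.67340087890625, -44.63974380493164), (26.10110092163086, 71.88265991210938), 71.7772445678711)
side capped 946 (array([0.6113, 0.1813]), np.float64(87.25), np.float64(0.1171), np.float64(0.0613)) 0.13646190961556687
```

View pics/b_crop.png

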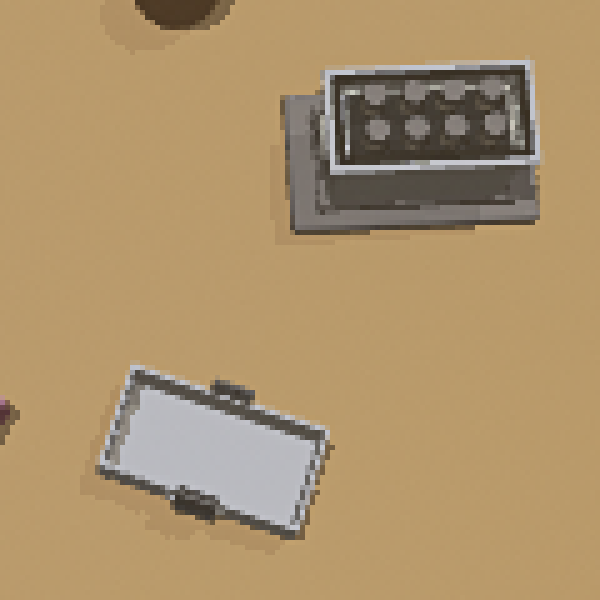

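```bash
cat >> h.py <<'E'
az=np.radians(250.3); e=np.array([np.cos(az),np.sin(az),0]); J=np.array([-e[1],e[0],0]); UP=np.array([0,0,1.])
CAP=np.array([.4505,-.0448,0]); BK=np.array([.631,-.1697,.09])
def dd(th,e=e): return np.array([0,0,-1.])*np.cos(th)+e*np.sin(th)
E
python3 - <<'E'
from h import *
t=-np.pi/4; d=dd(t); G=CAP+.037*e+.029*UP
pre=tgt(G-.10*d+.008*d,d,J); gr=tgt(G+.008*d,d,J)
A=cur(); print(A.round(3)); print(pre.round(3)); print(row(A,pre,14)); print(row(pre,gr,5))
E
```

```text
[[ 0.912  0.41   0.     0.205]
 [ 0.41  -0.912 -0.    -0.456]
 [-0.     0.    -1.     0.242]
 [ 0.     0.     0.     1.   ]]
[[ 0.238  0.941  0.238  0.416]
 [ 0.666 -0.337  0.666 -0.141]
 [ 0.707  0.    -0.707  0.094]
 [ 0.     0.     0.     1.   ]]
(array([22.2, -4. , 20.4]), array([ 0.023,  0.053, -0.054]))
(array([ 0., -0., 20.]), array([-0.,  0., -0.]))
```

```bash
python3 - <<'E'
from h import *
A=cur(); r=[22.2,-4,20.4,.023,.053,-.054]
for k in range(0,15,2): print(after(A,r*k)[:3,3].round(3))
E
```

```text
[ 0.205 -0.456  0.242]
[ 0.242 -0.429  0.203]
[ 0.279 -0.394  0.169]
[ 0.314 -0.353  0.141]
[ 0.346 -0.306  0.119]
[ 0.375 -0.255  0.104]
[ 0.398 -0.199  0.096]
[ 0.416 -0.141  0.094]
```

play_rows:
  plan: [22.2,-4,20.4,0.023,0.053,-0.054,22.2,-4,20.4,0.023,0.053,-0.054,22.2,-4,20.4,0.023,0.053,-0.054,22.2,-4,20.4,0.023,0.053,-0.054,22.2,-4,20.4,0.023,0.053,-0.054,22.2,-4,20.4,0.023,0.053,-0.054,22.2,-4,20.4,0.023,0.053,-0.054,22.2,-4,20.4,0.023,0.053,-0.054,22.2,-4,20.4,0.023,0.053,-0.054,22.2,-4,20.4,0.023,0.053,-0.054,22.2,-4,20.4,0.023,0.053,-0.054,22.2,-4,20.4,0.023,0.053,-0.054,22.2,-4,20.4,0.023,0.053,-0.054,22.2,-4,20.4,0.023,0.053,-0.054,0,0,0,0,0,0]
  hand: 100

```text
clock: 2.72
eef_pos: [0.4157, -0.1398, 0.0935]
tool_rot: [0.756, 0.53, 0.312, -0.225]
ft_force: [0.7, 0.1, 0.3]
grip_width: 0.0851
```

```bash
python3 - <<'E'
from h import *
t=-np.pi/4; d=dd(t); G=CAP+.037*e+.029*UP
pre=tgt(G-.10*d+.008*d,d,J); gr=tgt(G+.008*d,d,J)
A=cur(); print(bot.get_obs()["clock"],A.round(3), bot.get_obs()["joint_pos"].round(2)); print(row(A,pre,1)); print(row(A,gr,6))
c=bot.camera("wrist"); cv2.imwrite("pics/c_wrist.png",c["frame"])
c=bot.camera("side"); cv2.imwrite("pics/c_side.png",c["frame"])
E
```

```text
2.725 [[ 0.244  0.941  0.233  0.416]
 [ 0.661 -0.338  0.67  -0.14 ]
 [ 0.71  -0.009 -0.705  0.094]
 [ 0.     0.     0.     1.   ]] [-0.77  0.52 -0.28  1.17  0.7   1.  ]
(array([-0.3,  0.7, -1. ]), array([-0.006, -0.003, -0.007]))
(array([-0.1,  0.2, 16.5]), array([-0.001, -0.001, -0.001]))
```

View pics/c_wrist.png

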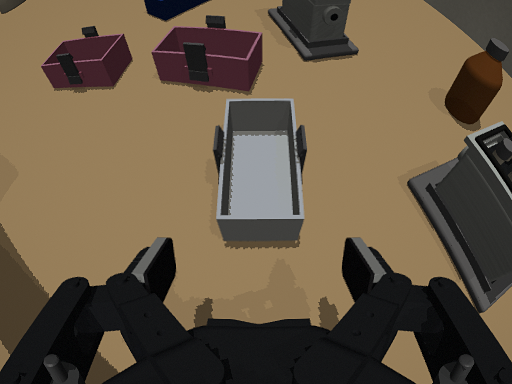

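View pics/c_side.png

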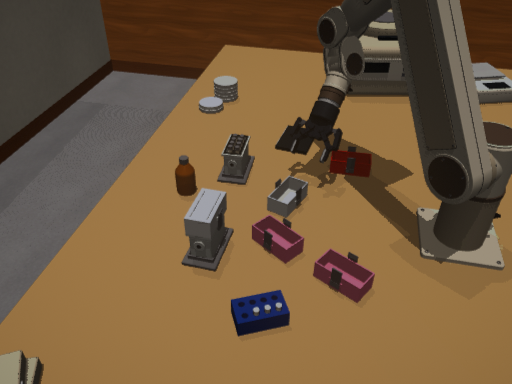

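The wrist view shows the grey cap centred between the jaws, at columns 220–303 around 258. I'll approach and grip.

play_rows:
  plan: [-0.4,0.8,16.5,-0.006,-0.003,-0.007,0,0,16.5,0,0,0,0,0,16.5,0,0,0,0,0,16.5,0,0,0,0,0,16.5,0,0,0,0,0,16.5,0,0,0,0,0,0,0,0,0]

```text
clock: 3.7
eef_pos: [0.4402, -0.0759, 0.0238]
tool_rot: [0.756, 0.531, 0.313, -0.219]
ft_force: [-0.3, -0.2, 0.5]
grip_width: 0.0851
```

play_rows:
  plan: [0,0,0,0,0,0,0,0,0,0,0,0,0,0,0,0,0,0,0,0,0,0,0,0,0,0,0,0,0,0,0,0,0,0,0,0]
  hand: 40

```text
clock: 4.45
eef_pos: [0.441, -0.0767, 0.0248]
tool_rot: [0.756, 0.531, 0.314, -0.218]
ft_force: [-2.1, -3.0, 5.7]
grip_width: 0.0615
```

```bash
cat >> h.py <<'E'
az2=np.radians(272.2); e2=np.array([np.cos(az2),np.sin(az2),0]); J2=np.array([-e2[1],e2[0],0])
def pose(x,z,p):
    x=np.array(x,float); z=np.array(z,float); M=np.eye(4); M[:3,:3]=np.stack([x,np.cross(z,x),z],1); M[:3,3]=p; return M
E
python3 - <<'E'
from h import *
A=cur(); C0=pose(e,-UP,CAP+.046*UP)   # cap x := e (gripped end), z down
X=np.linalg.inv(A)@C0; np.save("/tmp/X1.npy",X); print(X.round(4))
stand=lambda h: pose(UP,e2,np.array([.45,-.10,.060+h]))@np.linalg.inv(X)
lift=A.copy(); lift[2,3]+=.05
print(row(A,lift,3))
T1=stand(.03); print(T1.round(3)); r=row(lift,T1,12); print(r); r2=np.concatenate(r)
for k in (0,3,6,9,12):
    M=after(lift,list(r2)*k)@X; print(M[:3,3].round(3), (M@np.array([[.06,0,0,1],[-.06,0,0,1],[.06,0,.046,1],[-.06,0,.046,1]]).T)[2].round(3))
E
```

```text
[[-7.073e-01  3.000e-04 -7.069e-01  3.850e-02]
 [ 3.200e-03 -1.000e+00 -3.600e-03 -1.800e-03]
 [-7.069e-01 -4.800e-03  7.073e-01  8.400e-03]
 [ 0.000e+00  0.000e+00  0.000e+00  1.000e+00]]
(array([ 11.8,   0.1, -11.8]), array([-0., -0., -0.]))
[[-0.027  0.999  0.032  0.453]
 [ 0.706  0.042 -0.707 -0.121]
 [-0.707  0.003 -0.707  0.123]
 [ 0.     0.     0.     1.   ]]
(array([-3.6,  2.1, -4.6]), array([ 0.   , -0.129, -0.036]))
[ 0.451 -0.045  0.096] [0.096 0.096 0.05  0.05 ]
[ 0.449 -0.057  0.086] [0.109 0.063 0.066 0.021]
[ 0.449 -0.071  0.082] [0.124 0.039 0.091 0.007]
[ 0.449 -0.087  0.083] [0.138 0.028 0.121 0.01 ]
[ 0.451 -0.1    0.09 ] [0.15 0.03 0.15 0.03]
```

```bash
python3 - <<'E'
from h import *
A=cur(); X=np.load("/tmp/X1.npy")
stand=lambda h: pose(UP,e2,np.array([.45,-.10,.060+h]))@np.linalg.inv(X)
lift=A.copy(); lift[2,3]+=.08
print(row(A,lift,4)); T1=stand(.03); r=row(lift,T1,12); print(r); r2=np.concatenate(r)
for k in (0,3,6,9,12):
    M=after(lift,list(r2)*k)@X; print(M[:3,3].round(3), (M@np.array([[.06,0,0,1],[-.06,0,0,1],[.06,0,.046,1],[-.06,0,.046,1]]).T)[2].round(3))
E
```

```text
(array([ 14.1,   0.1, -14.1]), array([-0., -0., -0.]))
(array([-3.8,  1.8, -1.9]), array([ 0.   , -0.129, -0.036]))
[ 0.451 -0.045  0.126] [0.126 0.126 0.08  0.08 ]
[ 0.45  -0.052  0.109] [0.132 0.087 0.09  0.044]
[ 0.449 -0.065  0.097] [0.139 0.055 0.107 0.022]
[ 0.449 -0.082  0.09 ] [0.146 0.035 0.128 0.017]
[ 0.45  -0.1    0.091] [0.151 0.031 0.151 0.031]
```

play_rows:
  plan: [14.1,0,-14.1,0,0,0,14.1,0,-14.1,0,0,0,14.1,0,-14.1,0,0,0,14.1,0,-14.1,0,0,0,-3.8,1.8,-1.9,0,-0.129,-0.036,-3.8,1.8,-1.9,0,-0.129,-0.036,-3.8,1.8,-1.9,0,-0.129,-0.036,-3.8,1.8,-1.9,0,-0.129,-0.036,-3.8,1.8,-1.9,0,-0.129,-0.036,-3.8,1.8,-1.9,0,-0.129,-0.036,-3.8,1.8,-1.9,0,-0.129,-0.036,-3.8,1.8,-1.9,0,-0.129,-0.036,-3.8,1.8,-1.9,0,-0.129,-0.036,-3.8,1.8,-1.9,0,-0.129,-0.036,-3.8,1.8,-1.9,0,-0.129,-0.036,-3.8,1.8,-1.9,0,-0.129,-0.036,0,0,0,0,0,0,0,0,0,0,0,0]

```text
clock: 6.7
eef_pos: [0.4522, -0.1205, 0.1225]
tool_rot: [0.64, 0.667, -0.263, 0.276]
ft_force: [0.2, -0.9, -0.9]
grip_width: 0.0616
```

```bash
python3 - <<'E'
from h import *
X=np.load("/tmp/X1.npy"); A=cur(); o=bot.get_obs(); print(A.round(3),o["ft_force"].round(1),o["joint_pos"].round(2)); print((A@X).round(3))
for n in ("side","top"):
    c=bot.camera(n); cv2.imwrite(f"pics/d_{n}.png",c["frame"]); np.savez(f"/tmp/{n}.npz",W=cloud(c),f=c["frame"])
f=cv2.imread("pics/d_side.png")[90:250,200:380]; cv2.imwrite("pics/d_sc.png",cv2.resize(f,None,fx=4,fy=3.5))
E
```

```text
[[-0.029  0.999  0.032  0.452]
 [ 0.708  0.043 -0.705 -0.12 ]
 [-0.705  0.002 -0.709  0.122]
 [ 0.     0.     0.     1.   ]] [ 0.2 -0.9 -0.9] [ 0.19  0.38 -0.4   0.94 -0.77  1.78]
[[ 0.001 -0.999  0.039  0.45 ]
 [-0.003 -0.039 -0.999 -0.099]
 [ 1.     0.001 -0.003  0.089]
 [ 0.     0.     0.     1.   ]]
```

View pics/d_sc.png

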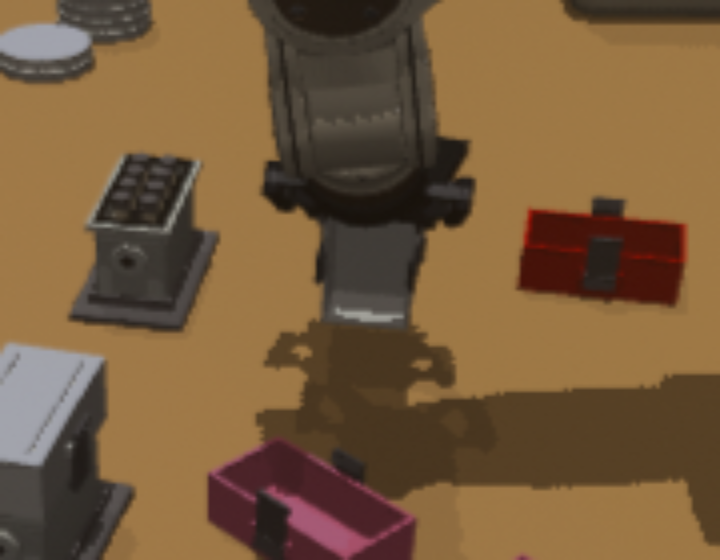

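View pics/d_top.png

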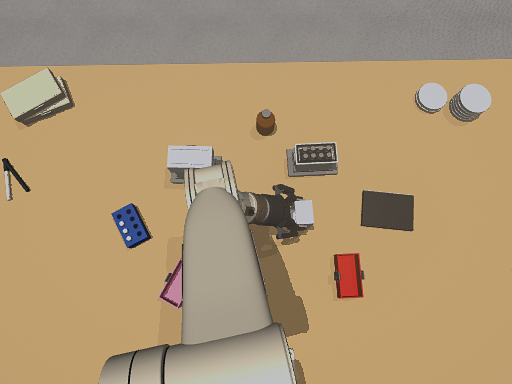

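play_rows:
  plan: [4.4,0,4.4,0,0,0,4.4,0,4.4,0,0,0,4.4,0,4.4,0,0,0,4.3,0,4.3,0,0,0,0,0,0,0,0,0]

```text
clock: 7.42
eef_pos: [0.4518, -0.1204, 0.0972]
tool_rot: [0.639, 0.667, -0.264, 0.277]
ft_force: [0.1, -0.4, -1.0]
grip_width: 0.0614
```

play_rows:
  plan: [0.7,0,0.7,0,0,0,0.7,0,0.7,0,0,0,0,0,0,0,0,0]

```text
clock: 7.8
eef_pos: [0.4524, -0.1203, 0.096]
tool_rot: [0.639, 0.667, -0.264, 0.277]
ft_force: [-0.6, 0.6, -0.8]
grip_width: 0.0611
```

play_rows:
  plan: [0.7,0,0.7,0,0,0,0,0,0,0,0,0]

```text
clock: 8.05
eef_pos: [0.4523, -0.1204, 0.0949]
tool_rot: [0.639, 0.667, -0.264, 0.277]
ft_force: [-0.3, -1.0, -1.3]
grip_width: 0.0615
```

play_rows:
  plan: [0.7,0,0.7,0,0,0,0,0,0,0,0,0]

```text
clock: 8.3
eef_pos: [0.4522, -0.1204, 0.0938]
tool_rot: [0.639, 0.667, -0.264, 0.277]
ft_force: [-0.1, 0.1, -2.0]
grip_width: 0.0613
```

play_rows:
  plan: [0.7,0,0.7,0,0,0,0,0,0,0,0,0]

```text
clock: 8.55
eef_pos: [0.4524, -0.1204, 0.0931]
tool_rot: [0.639, 0.667, -0.264, 0.277]
ft_force: [-0.3, 0.4, -0.3]
grip_width: 0.0611
```

play_rows:
  plan: [0.7,0,0.7,0,0,0,0,0,0,0,0,0]

```text
clock: 8.8
eef_pos: [0.4524, -0.1205, 0.093]
tool_rot: [0.639, 0.667, -0.264, 0.278]
ft_force: [-3.8, 2.3, 7.0]
grip_width: 0.0615
```

play_rows:
  plan: [-0.5,0,-0.5,0,0,0,0,0,0,0,0,0]

```text
clock: 9.05
eef_pos: [0.4524, -0.1205, 0.093]
tool_rot: [0.639, 0.667, -0.264, 0.277]
ft_force: [-1.4, 0.8, 4.3]
grip_width: 0.0615
```

play_rows:
  plan: [0,0,0,0,0,0,0,0,0,0,0,0,0,0,0,0,0,0,0,0,0,0,0,0]
  hand: 100

```text
clock: 9.55
eef_pos: [0.4523, -0.1204, 0.0925]
tool_rot: [0.639, 0.667, -0.264, 0.277]
ft_force: [-0.7, -0.1, -0.3]
grip_width: 0.0855
```

play_rows:
  plan: [0,0,-10,0,0,0,0,0,-20,0,0,0,0,0,-20,0,0,0,0,0,-25,0,0,0,0,0,-25,0,0,0,0,0,0,0,0,0]

```text
clock: 10.3
eef_pos: [0.4504, -0.0483, 0.1647]
tool_rot: [0.639, 0.668, -0.262, 0.278]
ft_force: [-0.1, -0.4, 0.1]
grip_width: 0.0856
```

```bash
python3 - <<'E'
from h import *
o=bot.get_obs(); print(cur().round(4),o["joint_pos"].round(2),o["clock"])
for n in ("side","top","wrist"):
    c=bot.camera(n); cv2.imwrite(f"pics/e_{n}.png",c["frame"]); 
    if n=="wrist": continue
    W=cloud(c); p=W.reshape(-1,3); p=p[np.isfinite(p[:,0])]
    b=p[(abs(p[:,0]-.45)<.06)&(abs(p[:,1]+.125)<.06)&(p[:,2]>.114)&(p[:,2]<.126)]
    print(n,len(b),rect(b) if len(b)>5 else 0, np.median(b[:,2]), fit(b) if len(b)>5 else 0)
E
```

```text
[[-0.0289  0.9989  0.0365  0.4504]
 [ 0.7074  0.0462 -0.7053 -0.0483]
 [-0.7063  0.0054 -0.7079  0.1647]
 [ 0.      0.      0.      1.    ]] [ 0.34  0.37 -0.28  1.2  -0.74  1.98] 10.3
side 65 ((449.86785888671875, -106.91595458984375), (60.54642105102539, 23.9082088470459), 5.848372459411621) 0.12029272364995014 (array([ 0.4503, -0.1041]), np.float64(6.1), np.float64(0.0583), np.float64(0.0184))
top 402 ((452.7000427246094, -120.3001937866211), (62.35342788696289, 46.427490234375), 1.8727155923843384) 0.11965194469007723 (array([ 0.453 , -0.1201]), np.float64(4.62), np.float64(0.0607), np.float64(0.0448))
```

View pics/e_wrist.png

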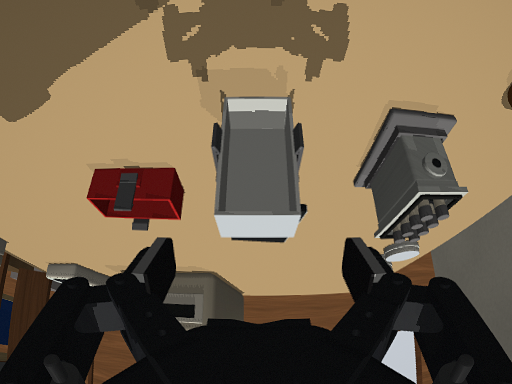

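View pics/e_top.png

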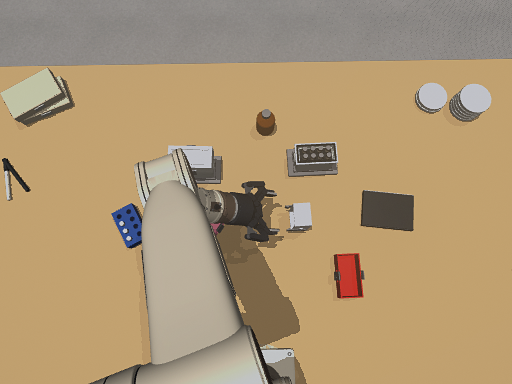

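```bash
cat >> h.py <<'E'
CS=pose(UP,e2,np.array([.4515,-.098,.060]))
def grasp2():
    d=dd(-np.pi/4,e2); G2=CS[:3,3]+.037*UP+.024*e2
    return tgt(G2-.092*d,d,J2), tgt(G2+.008*d,d,J2), d
E
python3 - <<'E'
from h import *
pre,gr,d=grasp2(); A=cur(); M=tgt([.452,-.12,.25],[0,0,-1],J2)
print(pre.round(3)); a=row(A,M,8); b=row(M,pre,8); print(a,b)
for k in (2,4,6,8): print(after(A,list(np.concatenate(a))*k)[:3,3].round(3), after(M,list(np.concatenate(b))*k)[:3,3].round(3))
E
```

```text
[[-0.027  0.999 -0.027  0.455]
 [ 0.707  0.038  0.707 -0.187]
 [ 0.707 -0.    -0.707  0.162]
 [ 0.     0.     0.     1.   ]]
(array([-12.9,   0.1,  -6.3]), array([0.   , 0.098, 0.001])) (array([-11.9,   0. ,   7.7]), array([0.   , 0.098, 0.   ]))
[ 0.449 -0.061  0.19 ] [ 0.453 -0.143  0.233]
[ 0.45  -0.076  0.214] [ 0.454 -0.162  0.213]
[ 0.451 -0.096  0.234] [ 0.454 -0.177  0.189]
[ 0.452 -0.12   0.25 ] [ 0.455 -0.187  0.162]
```

play_rows:
  plan: [-12.9,0,-6.3,0,0.098,0,-12.9,0,-6.3,0,0.098,0,-12.9,0,-6.3,0,0.098,0,-12.9,0,-6.3,0,0.098,0,-12.9,0,-6.3,0,0.098,0,-12.9,0,-6.3,0,0.098,0,-12.9,0,-6.3,0,0.098,0,-12.9,0,-6.3,0,0.098,0,-11.9,0,7.7,0,0.098,0,-11.9,0,7.7,0,0.098,0,-11.9,0,7.7,0,0.098,0,-11.9,0,7.7,0,0.098,0,-11.9,0,7.7,0,0.098,0,-11.9,0,7.7,0,0.098,0,-11.9,0,7.7,0,0.098,0,-11.9,0,7.7,0,0.098,0,0,0,0,0,0,0]

```text
clock: 12.58
eef_pos: [0.4533, -0.1877, 0.1593]
tool_rot: [0.64, 0.666, 0.264, -0.278]
ft_force: [0.1, 0.1, 0.5]
grip_width: 0.0854
```

```bash
python3 - <<'E'
from h import *
pre,gr,d=grasp2(); A=cur(); print(A.round(4),bot.get_obs()["joint_pos"].round(2)); print(row(A,pre,1),row(A,gr,6))
c=bot.camera("wrist"); cv2.imwrite("pics/f_wrist.png",c["frame"])
c=bot.camera("side"); cv2.imwrite("pics/f_side.png",c["frame"])
W=cloud(c); p=W.reshape(-1,3); p=p[np.isfinite(p[:,0])]
for z0,z1 in ((.114,.126),(.03,.09)):
    b=p[(abs(p[:,0]-.45)<.06)&(abs(p[:,1]+.110)<.06)&(p[:,2]>z0)&(p[:,2]<z1)]
    print(len(b),rect(b) if len(b)>5 else 0)
E
```

```text
[[-0.0255  0.9992 -0.0321  0.4533]
 [ 0.7053  0.0407  0.7078 -0.1877]
 [ 0.7085 -0.0046 -0.7057  0.1593]
 [ 0.      0.      0.      1.    ]] [-0.71  0.69  0.21  1.7   0.54  0.65]
(array([ 2.5,  1.7, -1.5]), array([-0.005, -0.002, -0.002])) (array([ 0.4,  0.3, 16.4]), array([-0.001, -0.   , -0.   ]))
217 ((451.02557373046875, -120.02903747558594), (63.26559829711914, 53.91809844970703), 4.710742950439453)
449 ((450.4415588378906, -113.82331848144531), (73.70046997070312, 69.14644622802734), 3.8480606079101562)
```

View pics/f_wrist.png

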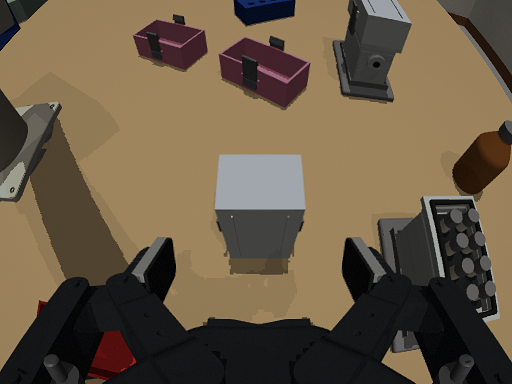

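View pics/f_side.png

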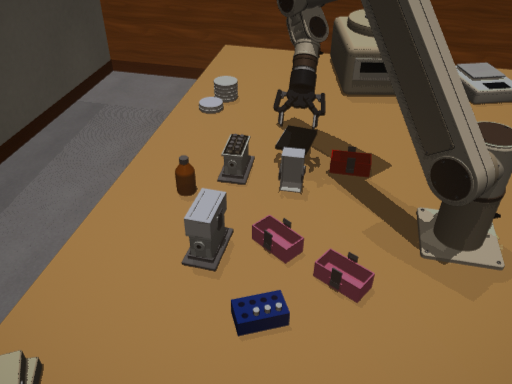

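play_rows:
  plan: [1.5,1,16.4,-0.005,-0.002,-0.002,1,0.4,16.4,0,0,0,0,0.3,16.4,0,0,0,0,0,16.4,0,0,0,0,0,16.4,0,0,0,0,0,16.4,0,0,0,0,0,0,0,0,0]

```text
clock: 13.55
eef_pos: [0.4541, -0.1146, 0.0964]
tool_rot: [0.638, 0.669, 0.265, -0.272]
ft_force: [0.0, 0.5, 0.5]
grip_width: 0.0856
```

play_rows:
  plan: [0,0,0,0,0,0,0,0,0,0,0,0,0,0,0,0,0,0,0,0,0,0,0,0,0,0,0,0,0,0,0,0,0,0,0,0]
  hand: 40

```text
clock: 14.3
eef_pos: [0.4546, -0.1164, 0.0966]
tool_rot: [0.639, 0.668, 0.266, -0.272]
ft_force: [-1.9, -1.3, 6.8]
grip_width: 0.0618
```

```bash
cat >> h.py <<'E'
def mkX2():
    A=cur(); y=-A[:3,1]; x=UP-y*(UP@y); x/=np.linalg.norm(x); z=np.cross(x,y)
    C=np.eye(4); C[:3,:3]=np.stack([x,y,z],1); o=np.array([A[0,3],-.0972,.060]); 
    X=np.linalg.inv(A)
    C[:3,3]=o; X=X@C; X[1,3]=0; np.save("/tmp/X2.npy",X); return X
def over(h,b=BK): return pose(-e2,UP,b+h*UP)@np.linalg.inv(np.load("/tmp/X2.npy"))
E
python3 - <<'E'
from h import *
X=mkX2(); print(X.round(4)); A=cur(); print((A@X).round(4))
up=A.copy(); up[2,3]+=.07; print(row(A,up,4))
F=over(.07,np.array([.48,-.13,.09])); r=row(up,F,12); H=over(.05); print(r, row(F,H,6)); r2=np.concatenate(r)
for k in (0,3,6,9,12):
    M=after(up,list(r2)*k)@X; print(M[:3,3].round(3), (M@np.array([[.06,0,0,1],[-.06,0,0,1],[.06,0,.046,1],[-.06,0,.046,1]]).T)[2].round(3))
print(F.round(3))
E
```

```text
[[ 0.7038  0.     -0.7104 -0.0121]
 [-0.     -1.     -0.      0.    ]
 [-0.7104 -0.     -0.7038  0.0395]
 [ 0.      0.      0.      1.    ]]
[[-8.500e-03 -9.992e-01  4.030e-02  4.542e-01]
 [-3.000e-04 -4.030e-02 -9.992e-01 -9.720e-02]
 [ 1.000e+00 -8.500e-03 -0.000e+00  6.000e-02]
 [ 0.000e+00  0.000e+00  0.000e+00  1.000e+00]]
(array([ 12.3,   0.1, -12.4]), array([-0.,  0.,  0.]))
(array([ 2.1,  2.1, -1. ]), array([ 0.001, -0.131,  0.   ])) (array([-3. , 24.9,  7.7]), array([-0.,  0.,  0.]))
[ 0.454 -0.097  0.13 ] [0.19 0.07 0.19 0.07]
[ 0.461 -0.109  0.132] [0.187 0.076 0.205 0.094]
[ 0.467 -0.12   0.138] [0.18  0.095 0.213 0.128]
[ 0.474 -0.127  0.148] [0.171 0.125 0.213 0.167]
[ 0.48 -0.13  0.16] [0.16  0.16  0.206 0.206]
[[-0.027  0.999  0.027  0.479]
 [ 0.703  0.038 -0.71  -0.093]
 [-0.71   0.    -0.704  0.179]
 [ 0.     0.     0.     1.   ]]
```

play_rows:
  plan: [12.3,0,-12.4,0,0,0,12.3,0,-12.4,0,0,0,12.3,0,-12.4,0,0,0,12.3,0,-12.4,0,0,0,2.1,2.1,-1,0.001,-0.131,0,2.1,2.1,-1,0.001,-0.131,0,2.1,2.1,-1,0.001,-0.131,0,2.1,2.1,-1,0.001,-0.131,0,2.1,2.1,-1,0.001,-0.131,0,2.1,2.1,-1,0.001,-0.131,0,2.1,2.1,-1,0.001,-0.131,0,2.1,2.1,-1,0.001,-0.131,0,2.1,2.1,-1,0.001,-0.131,0,2.1,2.1,-1,0.001,-0.131,0,2.1,2.1,-1,0.001,-0.131,0,2.1,2.1,-1,0.001,-0.131,0,0,0,0,0,0,0]

```text
clock: 16.42
eef_pos: [0.4773, -0.091, 0.1758]
tool_rot: [0.637, 0.668, -0.269, 0.275]
ft_force: [-0.2, -0.2, -2.2]
grip_width: 0.0614
```

```bash
python3 - <<'E'
from h import *
X=np.load("/tmp/X2.npy"); A=cur(); print(A.round(3),bot.get_obs()["joint_pos"].round(2)); print((A@X).round(3))
H=over(.05); print(row(A,H,7))
E
```

```text
[[-0.038  0.999  0.026  0.477]
 [ 0.703  0.045 -0.71  -0.091]
 [-0.71  -0.008 -0.704  0.176]
 [ 0.     0.     0.     1.   ]] [ 0.24  0.37 -0.24  1.16 -0.77  1.85]
[[-0.045 -0.999  0.008  0.479]
 [ 0.999 -0.045 -0.    -0.128]
 [ 0.001  0.008  1.     0.157]
 [ 0.     0.     0.     1.   ]]
(array([-3.3, 21.5,  6.5]), array([-0.   , -0.   ,  0.002]))
```

play_rows:
  plan: [-3.3,21.5,6.5,0,0,0.002,-3.3,21.5,6.5,0,0,0.002,-3.3,21.5,6.5,0,0,0.002,-3.3,21.5,6.5,0,0,0.002,-3.3,21.5,6.5,0,0,0.002,-3.3,21.5,6.5,0,0,0.001,-3.3,21.5,6.5,0,0,0,0,0,0,0,0,0,0,0,0,0,0,0]

```text
clock: 17.55
eef_pos: [0.6293, -0.1362, 0.1621]
tool_rot: [0.642, 0.663, -0.266, 0.278]
ft_force: [-0.4, 0.6, -0.7]
grip_width: 0.0616
```

```bash
cat >> h.py <<'E'
def look(tag,z0,z1,y1=-.09):
    for n in ("top","side"):
        c=bot.camera(n); cv2.imwrite(f"pics/{tag}_{n}.png",c["frame"])
        W=cloud(c); np.savez(f"/tmp/{tag}_{n}.npz",W=W,f=c["frame"]); p=W.reshape(-1,3); p=p[np.isfinite(p[:,0])]
        b=p[(abs(p[:,0]-.631)<.06)&(p[:,1]>-.27)&(p[:,1]<y1)&(p[:,2]>z0)&(p[:,2]<z1)]
        print(n,len(b),rect(b) if len(b)>5 else 0,np.median(b[:,2]))
        f=c["frame"][110:210,260:380] if n=="top" else c["frame"][80:220,180:300]
        cv2.imwrite(f"pics/{tag}_{n}c.png",cv2.resize(f,None,fx=5,fy=4.2))
E
python3 - <<'E'
from h import *
X=np.load("/tmp/X2.npy"); A=cur(); print(bot.get_obs()["clock"]); print((A@X).round(4)); print(row(A,over(.05),1))
look("g",.17,.20)
E
```

```text
17.55
[[-3.300e-02 -9.994e-01 -3.700e-03  6.306e-01]
 [ 9.995e-01 -3.300e-02 -4.000e-04 -1.727e-01]
 [ 3.000e-04 -3.700e-03  1.000e+00  1.429e-01]
 [ 0.000e+00  0.000e+00  0.000e+00  1.000e+00]]
(array([ 4.2,  0.3, -0.1]), array([-0.001, -0.   , -0.006]))
top 1322 ((635.9962768554688, -160.89047241210938), (105.8289566040039, 140.1209716796875), 0.9412767887115479) 0.1896267060834213
side 246 ((630.6458740234375, -164.20420837402344), (147.43536376953125, 117.60721588134766), 89.78302764892578) 0.18974114415367987
```

View pics/g_topc.png

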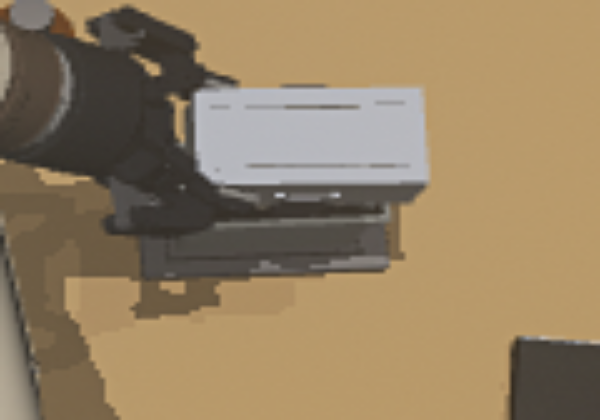

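View pics/g_sidec.png

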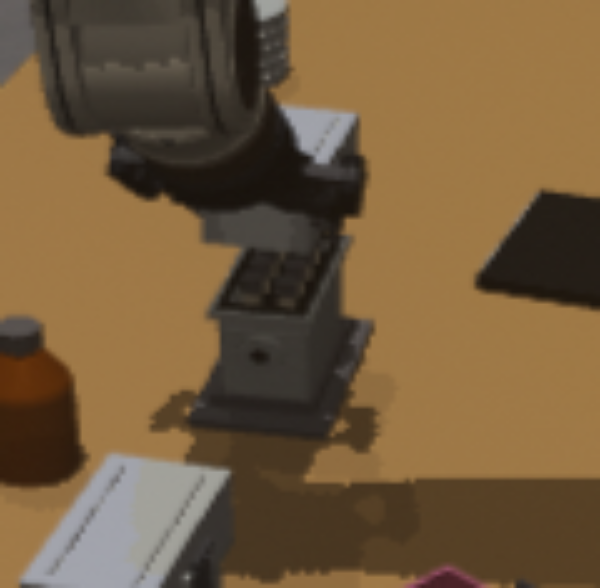

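```bash
cat >> h.py <<'E'
def topface(tag,z0,z1):
    for n in ("top","side"):
        D=np.load(f"/tmp/{tag}_{n}.npz"); W=D["W"]; f=D["f"].astype(int)
        m=(f.min(2)>(140 if n=="top" else 110))&(np.ptp(f,axis=2)<35)&(W[...,2]>z0)&(W[...,2]<z1)&(abs(W[...,0]-.631)<.06)&(W[...,1]<-.08)&(W[...,1]>-.27)
        k=cv2.morphologyEx(m.astype(np.uint8),cv2.MORPH_CLOSE,np.ones((3,3)))
        nn,lab,st,_=cv2.connectedComponentsWithStats(k); 
        if nn<2: print(n,"none"); continue
        m&=lab==1+np.argmax(st[1:,4]); b=W[m]
        Q=np.c_[b[:,:2]-b[:,:2].mean(0),np.ones(len(b))]; s=np.linalg.lstsq(Q,b[:,2],rcond=None)[0]
        print(n,len(b),"rect",rect(b),"fit",fit(b),"ypc",np.percentile(b[:,1],[0,1.5,98.5,100]).round(4),"xpc",np.percentile(b[:,0],[1.5,98.5]).round(4),"plane",s.round(4))
E
python3 - <<'E'
from h import *
topface("g",.178,.2)
E
```

```text
top 1002 rect ((630.0491943359375, -170.6870574951172), (119.66322326660156, 62.008182525634766), 89.20645904541016) fit (array([ 0.6301, -0.1706]), np.float64(90.46), np.float64(0.1156), np.float64(0.0602)) ypc [-0.2304 -0.2284 -0.1126 -0.1107] xpc [0.6    0.6602] plane [0.0124 0.004  0.1898]
side 118 rect ((610.3404541015625, -202.856689453125), (37.45442581176758, 93.31519317626953), 24.491714477539062) fit (array([ 0.6095, -0.1988]), np.float64(112.99), np.float64(0.078), np.float64(0.0351)) ypc [-0.238  -0.2324 -0.1598 -0.157 ] xpc [0.5979 0.6401] plane [-0.0047  0.0042  0.1904]
```

```bash
cat >> h.py <<'E'
def edgefit(img,K,T,z,x0,y0,a0,L=.120,Wd=.062,edges=(0,1,2,3),tilt=None):
    from scipy.optimize import minimize
    g=cv2.GaussianBlur(img,(0,0),.7).astype(np.float32)
    s=np.linspace(-.94,.94,80)
    E=[np.c_[s*L/2,0*s+Wd/2,0*s,0*s+1],np.c_[s*L/2,0*s-Wd/2,0*s,0*s-1],np.c_[0*s+L/2,s*Wd/2,0*s+1,0*s],np.c_[0*s-L/2,s*Wd/2,0*s-1,0*s]]
    Ti=np.linalg.inv(T)
    def proj(P):
        c=np.c_[P,np.full(len(P),z),np.ones(len(P))]@Ti.T
        return np.c_[c[:,0]/c[:,2]*K[0,0]+K[0,2],c[:,1]/c[:,2]*K[1,1]+K[1,2]].astype(np.float32)
    def cost(q):
        a=np.radians(q[2]); Rm=np.array([[np.cos(a),-np.sin(a)],[np.sin(a),np.cos(a)]]); t=0
        for i in edges:
            p=E[i][:,:2]; n=E[i][:,2:]
            c=np.array(q[:2])/1000
            A=proj((p+n*.0015)@Rm.T+c); B=proj((p-n*.0015)@Rm.T+c)
            va=cv2.remap(g,A[None,:,0],A[None,:,1],cv2.INTER_LINEAR)[0]; vb=cv2.remap(g,B[None,:,0],B[None,:,1],cv2.INTER_LINEAR)[0]
            t+=np.minimum(np.linalg.norm(va-vb,axis=1),60).mean()*(1 if i<2 else .5)
        return -t
    best=None
    for dx in (-3,0,3):
        for dy in (-3,0,3):
            for da in (-2,0,2):
                r=minimize(cost,[x0*1000+dx,y0*1000+dy,a0+da],method="Nelder-Mead",options=dict(initial_simplex=[[x0*1000+dx,y0*1000+dy,a0+da],[x0*1000+dx+1.5,y0*1000+dy,a0+da],[x0*1000+dx,y0*1000+dy+1.5,a0+da],[x0*1000+dx,y0*1000+dy,a0+da+1.5]]))
                if best is None or r.fun<best.fun: best=r
    return best.x.round(2),round(best.fun,1)
E
python3 - <<'E'
from h import *
ct=bot.camera("top"); cs=bot.camera("side")
np.savez("/tmp/cal.npz",Kt=ct["K"],Tt=ct["cam_to_world"],Ks=cs["K"],Ts=cs["cam_to_world"])
a=cv2.imread("pics/a_top.png"); s=cv2.imread("pics/a_side.png")
for z in (.09,.0915): print("bucket top",edgefit(a,ct["K"],ct["cam_to_world"],z,.631,-.170,91.5))
print("bucket side",edgefit(s,cs["K"],cs["cam_to_world"],.09,.630,-.1685,91.5))
print("plate top",edgefit(a,ct["K"],ct["cam_to_world"],.01,.631,-.170,91.5,.15,.086,edges=(0,2,3)), edgefit(a,ct["K"],ct["cam_to_world"],.01,.631,-.170,91.5,.15,.086,edges=(1,2,3)))
g=cv2.imread("pics/g_top.png"); gs=cv2.imread("pics/g_side.png")
for z in (.1885,.190): print("cap top",edgefit(g,ct["K"],ct["cam_to_world"],z,.630,-.1706,90.5))
for E_ in ((0,1,2),(0,1,3)): print(E_,edgefit(g,ct["K"],ct["cam_to_world"],.190,.630,-.1706,90.5,edges=E_))
E
```

```text
bucket top (array([ 630.22, -168.75,   92.1 ]), np.float64(-165.4))
bucket top (array([ 629.74, -168.46,   92.17]), np.float64(-164.3))
bucket side (array([ 629.  , -172.18,   91.44]), np.float64(-108.5))
plate top (array([ 628.72, -169.18,   92.08]), np.float64(-99.0)) (array([ 635.35, -168.86,   92.81]), np.float64(-81.0))
cap top (array([ 630.9 , -170.87,   89.12]), np.float64(-167.9))
cap top (array([ 630.4 , -170.47,   89.06]), np.float64(-167.7))
(0, 1, 2) (array([ 630.35, -172.46,   89.05]), np.float64(-145.0))
(0, 1, 3) (array([ 630.33, -170.44,   89.12]), np.float64(-139.0))
```

```bash
python3 - <<'E'
from h import *
D=np.load("/tmp/cal.npz")
def ov(img,K,T,z,c,a,roi,out,L=.12,Wd=.062):
    a=np.radians(a); Rm=np.array([[np.cos(a),-np.sin(a)],[np.sin(a),np.cos(a)]]); s=6
    P=np.array([[L/2,Wd/2],[-L/2,Wd/2],[-L/2,-Wd/2],[L/2,-Wd/2]])@Rm.T+np.array(c)/1000
    q=np.c_[P,np.full(4,z),np.ones(4)]@np.linalg.inv(T).T
    uv=np.c_[q[:,0]/q[:,2]*K[0,0]+K[0,2],q[:,1]/q[:,2]*K[1,1]+K[1,2]]
    r0,r1,c0,c1=roi; f=cv2.resize(img[r0:r1,c0:c1],None,fx=s,fy=s,interpolation=cv2.INTER_NEAREST)
    cv2.polylines(f,[((uv-[c0,r0]+.5)*s*16).astype(np.int32)],True,(0,0,255),1,cv2.LINE_AA,4); return f
a=cv2.imread("pics/a_top.png"); g=cv2.imread("pics/g_top.png")
f1=ov(a,D["Kt"],D["Tt"],.09,(630.2,-168.75),92.1,(135,180,275,350),0)
f2=ov(g,D["Kt"],D["Tt"],.19,(630.4,-170.5),89.1,(115,160,285,360),0)
cv2.imwrite("pics/h.png",np.vstack([f1,f2]))
E
```

```text
(no output)
```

View pics/h.png

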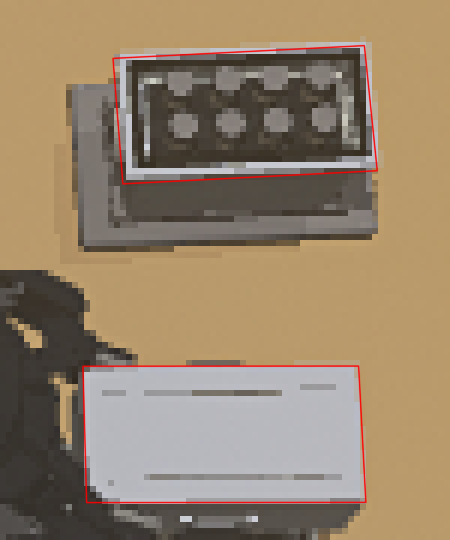

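```bash
cat > ed.py <<'E'
from h import *
D=np.load("/tmp/cal.npz")
def toW(uv,z,K=D["Kt"],T=D["Tt"]):
    uv=np.atleast_2d(uv); r=np.c_[(uv[:,0]-K[0,2])/K[0,0],(uv[:,1]-K[1,2])/K[1,1],np.ones(len(uv))]@T[:3,:3].T
    s=(z-T[2,3])/r[:,2]; return T[:3,3]+r*s[:,None]
def cross(prof,up):
    # subpixel position of steepest half-crossing
    g=np.diff(prof)*(1 if up else -1); i=int(np.argmax(g))
    lo=prof[max(0,i-2):i+1]; hi=prof[i+1:i+4]
    a=(prof[max(i-1,0)]) ; b=prof[min(i+2,len(prof)-1)]; m=(a+b)/2
    seg=prof[max(i-1,0):i+3]
    for k in range(len(seg)-1):
        if (seg[k]-m)*(seg[k+1]-m)<=0 and seg[k]!=seg[k+1]: return max(i-1,0)+k+(m-seg[k])/(seg[k+1]-seg[k])
    return np.nan
def hedge(ch,cols,r0,r1,up,z):
    pts=np.array([[c,r0+cross(ch[r0:r1,c],up)] for c in cols]); pts=pts[np.isfinite(pts[:,1])]
    return line(pts,z,0)
def vedge(ch,rows,c0,c1,up,z):
    pts=np.array([[c0+cross(ch[r,c0:c1],up),r] for r in rows]); pts=pts[np.isfinite(pts[:,0])]
    return line(pts,z,1)
def line(pts,z,ax):
    W=toW(pts,z)[:,:2]
    # ax0: x as fn of y ; ax1: y as fn of x
    u,v=(W[:,1],W[:,0]) if ax==0 else (W[:,0],W[:,1])
    for _ in range(3):
        p=np.polyfit(u,v,1); r=abs(v-np.polyval(p,u)); k=r<max(2*np.median(r),1e-4); u,v=u[k],v[k]
    return p,len(u),np.abs(v-np.polyval(p,u)).mean()*1000
E
python3 - <<'E'
from ed import *
a=cv2.imread("pics/a_top.png").astype(float); g=cv2.imread("pics/g_top.png").astype(float)
sat=lambda f:f[...,2]-f[...,0]
br=lambda f:f.mean(2)
def show(n,r,ax,at): p=r[0]; print(n,"val",(np.polyval(p,at)*1000).round(2),"angle",(90-np.degrees(np.arctan(p[0])) if ax==0 else 90+np.degrees(np.arctan(p[0]))).round(2),r[1:])
show("bucket far",hedge(sat(a),range(298,335),138,148,False,.09),0,-.170)
show("bucket near",hedge(br(a),range(298,335),159,170,False,.09),0,-.170)
show("bucket right",vedge(sat(a),range(145,162),331,345,True,.09),1,.631)
show("bucket left",vedge(sat(a),range(146,151),290,300,False,.09),1,.631)
show("cap far",hedge(sat(g),list(range(305,315))+list(range(328,342)),124,136,False,.19),0,-.170)
show("cap near",hedge(br(g),range(312,342),146,158,False,.19),0,-.170)
show("cap right",vedge(sat(g),range(134,150),338,352,True,.19),1,.631)
show("cap left",vedge(br(g),range(134,148),294,304,True,.19),1,.631)
E
```

```text
bucket far val 663.66 angle 91.98 (24, np.float64(0.12631295591943037))
bucket near val 603.6 angle 92.34 (35, np.float64(3.13245935370183))
bucket right val -231.11 angle 91.71 (10, np.float64(0.07175804156973331))
bucket left val -109.9 angle 92.42 (3, np.float64(0.06698910936918379))
cap far val 660.9 angle 90.08 (11, np.float64(0.06635009271149794))
cap near val 598.91 angle 89.37 (20, np.float64(0.0713293565057338))
cap right val -230.23 angle 89.02 (9, np.float64(0.07889282629707413))
cap left val -110.34 angle 88.91 (11, np.float64(0.11174578042647872))
```

```bash
cat >> h.py <<'E'
def adj(A,c,dx,dy,dz,yaw):
    T=np.eye(4); T[:3,:3]=R.from_rotvec([0,0,np.radians(yaw)]).as_matrix(); c=np.array([*c,0]); T[:3,3]=c-T[:3,:3]@c+np.array([dx,dy,dz]); return T@A
E
python3 - <<'E'
from h import *
A=cur(); print(row(A,adj(A,(.630,-.1705),.002,0,-.025,2.5),4))
E
```

```text
(array([4.4, 0.1, 4.4]), array([-0.008,  0.   , -0.008]))
```

play_rows:
  plan: [4.4,0.1,4.4,-0.008,0,-0.008,4.4,0.1,4.4,-0.008,0,-0.008,4.4,0.1,4.4,-0.008,0,-0.008,4.4,0.1,4.4,-0.008,0,-0.008,0,0,0,0,0,0,0,0,0,0,0,0]

```text
clock: 18.5
eef_pos: [0.6307, -0.1357, 0.1369]
tool_rot: [0.627, 0.677, -0.26, 0.284]
ft_force: [0.4, -1.2, -0.7]
grip_width: 0.0617
```

```bash
cat >> ed.py <<'E'
sat=lambda f:f[...,2]-f[...,0]
br=lambda f:f.mean(2)
def show(n,r,ax,at): p=r[0]; print(n,"val",(np.polyval(p,at)*1000).round(2),"angle",(90-np.degrees(np.arctan(p[0])) if ax==0 else 90+np.degrees(np.arctan(p[0]))).round(2),r[1:])
E
python3 - <<'E'
from ed import *
A=cur(); print(bot.get_obs()["clock"],A.round(3)); look("i",.14,.18); topface("i",.15,.18)
E
```

```text
18.5 [[-0.053  0.997  0.059  0.631]
 [ 0.701  0.079 -0.709 -0.136]
 [-0.711  0.004 -0.703  0.137]
 [ 0.     0.     0.     1.   ]]
top 1323 ((630.6696166992188, -160.95437622070312), (139.90289306640625, 118.93162536621094), 89.42546844482422) 0.16441467015518363
side 251 ((627.5504150390625, -161.49578857421875), (142.50831604003906, 112.16192626953125), 89.9662857055664) 0.16446877419906114
top 962 rect ((633.6145629882812, -170.5406036376953), (62.10630798339844, 119.92741394042969), 2.2645864486694336) fit (array([ 0.6334, -0.1705]), np.float64(91.76), np.float64(0.1152), np.float64(0.0589)) ypc [-0.2304 -0.2282 -0.1126 -0.1098] xpc [0.6035 0.6634] plane [0.0092 0.0027 0.1645]
side 97 rect ((619.7103271484375, -194.82479858398438), (36.5657844543457, 78.6981201171875), 4.688302993774414) fit (array([ 0.6143, -0.1971]), np.float64(102.44), np.float64(0.0735), np.float64(0.0318)) ypc [-0.2328 -0.2326 -0.1618 -0.1568] xpc [0.6013 0.6378] plane [-0.0033  0.0064  0.1654]
```

View pics/i_topc.png

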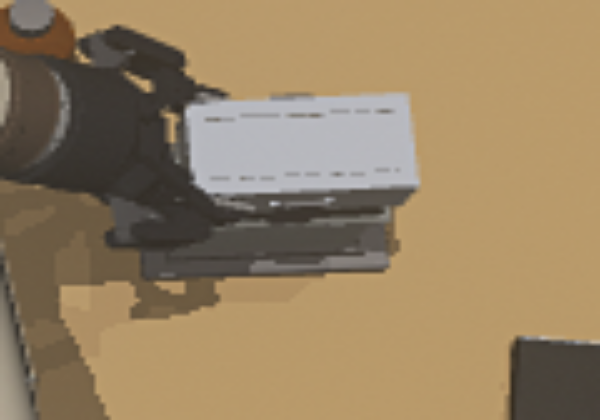

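View pics/i_sidec.png

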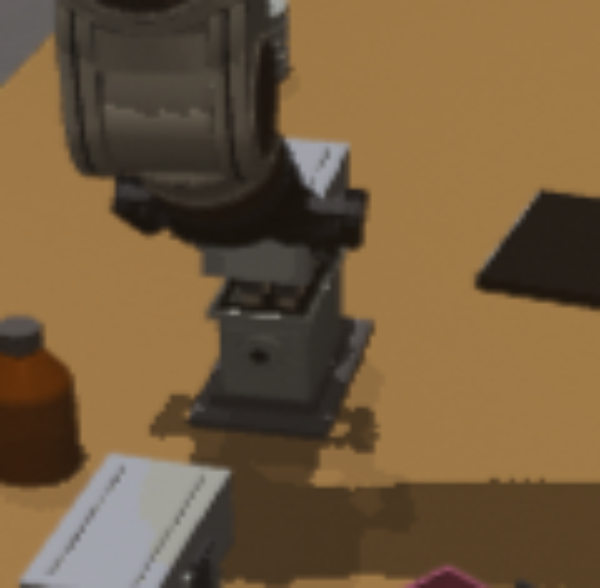

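```bash
python3 - <<'E'
from h import *
A=cur(); print(row(A,adj(A,(.632,-.1705),-.0012,0,-.0125,0),2)); print(row(A,adj(A,(.632,-.1705),0,0,-.001,0),1))
E
```

```text
(array([ 4.5, -0.6,  4.4]), array([ 0.,  0., -0.]))
(array([ 0.7, -0. ,  0.7]), array([ 0.,  0., -0.]))
```

play_rows:
  plan: [2.2,-0.6,2.2,0,0,0,2.2,-0.6,2.2,0,0,0,2.2,0,2.2,0,0,0,2.2,0,2.2,0,0,0,0,0,0,0,0,0]

```text
clock: 19.23
eef_pos: [0.6292, -0.1359, 0.1238]
tool_rot: [0.627, 0.677, -0.26, 0.284]
ft_force: [-0.2, -0.7, -1.1]
grip_width: 0.0616
```

play_rows:
  plan: [0.7,0,0.7,0,0,0,0.7,0,0.7,0,0,0,0,0,0,0,0,0]

```text
clock: 19.6
eef_pos: [0.6292, -0.1361, 0.1225]
tool_rot: [0.627, 0.677, -0.261, 0.284]
ft_force: [-1.2, -1.0, 0.9]
grip_width: 0.0616
```

play_rows:
  plan: [0.7,0,0.7,0,0,0,0.7,0,0.7,0,0,0,0,0,0,0,0,0]

```text
clock: 19.98
eef_pos: [0.6296, -0.136, 0.1206]
tool_rot: [0.627, 0.677, -0.26, 0.285]
ft_force: [-1.5, 0.4, 2.1]
grip_width: 0.0617
```

play_rows:
  plan: [0.7,0,0.7,0,0,0,0,0,0,0,0,0]

```text
clock: 20.23
eef_pos: [0.6298, -0.136, 0.1197]
tool_rot: [0.627, 0.677, -0.26, 0.285]
ft_force: [-1.5, -0.6, 2.5]
grip_width: 0.0618
```

```bash
python3 - <<'E'
from ed import *
A=cur(); print(bot.get_obs()["clock"],A.round(3)); look("j",.13,.16); topface("j",.138,.16)
E
```

```text
20.225 [[-0.052  0.997  0.059  0.63 ]
 [ 0.701  0.079 -0.709 -0.136]
 [-0.712  0.005 -0.703  0.12 ]
 [ 0.     0.     0.     1.   ]]
top 1216 ((630.957275390625, -161.14730834960938), (141.80209350585938, 118.31543731689453), 89.57759094238281) 0.14728981488285742
side 200 ((642.0401611328125, -153.0559844970703), (109.25945281982422, 146.9071807861328), 13.253382682800293) 0.14787991054459482
top 934 rect ((633.91015625, -170.87957763671875), (64.94134521484375, 120.63285064697266), 1.2998157739639282) fit (array([ 0.6328, -0.1703]), np.float64(91.3), np.float64(0.1151), np.float64(0.059)) ypc [-0.2319 -0.2279 -0.1132 -0.1107] xpc [0.6026 0.6629] plane [ 0.0078 -0.0036  0.1474]
side 104 rect ((613.2628784179688, -190.41102600097656), (36.07355880737305, 87.38375854492188), 13.257367134094238) fit (array([ 0.6168, -0.1947]), np.float64(96.76), np.float64(0.0749), np.float64(0.0327)) ypc [-0.2362 -0.2316 -0.1589 -0.1487] xpc [0.5998 0.6368] plane [0.0533 0.0216 0.1483]
```

View pics/j_sidec.png

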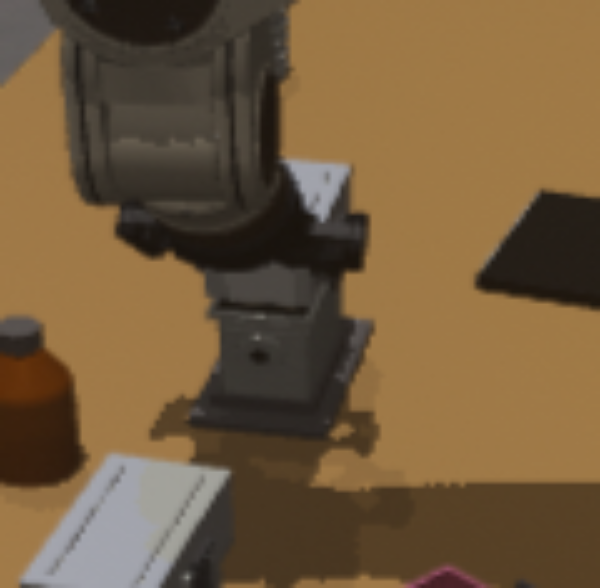

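play_rows:
  plan: [0,0,0,0,0,0,0,0,0,0,0,0,0,0,0,0,0,0,0,0,0,0,0,0]
  hand: 100

```text
clock: 20.82
eef_pos: [0.6295, -0.1358, 0.1192]
tool_rot: [0.627, 0.677, -0.26, 0.284]
ft_force: [-0.4, -0.0, 0.3]
grip_width: 0.0851
```

play_rows:
  plan: [0,0,-8,0,0,0,0,0,-15,0,0,0,0,0,-20,0,0,0,0,0,-25,0,0,0,0,0,-25,0,0,0,0,0,0,0,0,0]

```text
clock: 21.58
eef_pos: [0.6253, -0.0684, 0.1866]
tool_rot: [0.626, 0.678, -0.258, 0.286]
ft_force: [-0.4, 0.3, 0.6]
grip_width: 0.0856
```

```bash
python3 - <<'E'
from ed import *
A=cur(); print(bot.get_obs()["clock"],A.round(3),bot.get_obs()["joint_pos"].round(2)); look("k",.13,.16); topface("k",.125,.165)
c=bot.camera("wrist"); cv2.imwrite("pics/k_wrist.png",c["frame"])
E
```

```text
21.575 [[-0.052  0.997  0.063  0.625]
 [ 0.701  0.081 -0.708 -0.068]
 [-0.711  0.008 -0.703  0.187]
 [ 0.     0.     0.     1.   ]] [ 0.22  0.6   0.17  1.28 -0.78  1.77]
top 1082 ((631.820556640625, -169.5146484375), (74.70642852783203, 121.3811264038086), 2.4307308197021484) 0.14758831728755262
side 245 ((625.903564453125, -168.7979736328125), (126.89684295654297, 61.37150955200195), 87.68448638916016) 0.1466391043514712
top 937 rect ((629.7968139648438, -170.23916625976562), (66.16143035888672, 120.18885040283203), 2.08595609664917) fit (array([ 0.6314, -0.1697]), np.float64(91.59), np.float64(0.1151), np.float64(0.0594)) ypc [-0.2305 -0.2272 -0.1121 -0.1091] xpc [0.601  0.6611] plane [0.0051 0.003  0.1479]
side 73 rect ((628.1787109375, -121.79072570800781), (27.092477798461914, 59.56182861328125), 83.66751098632812) fit (array([ 0.6277, -0.1228]), np.float64(176.92), np.float64(0.0538), np.float64(0.0248)) ypc [-0.1368 -0.1357 -0.1101 -0.109 ] xpc [0.601  0.6551] plane [0.0056 0.0267 0.1485]
```

View pics/k_topc.png

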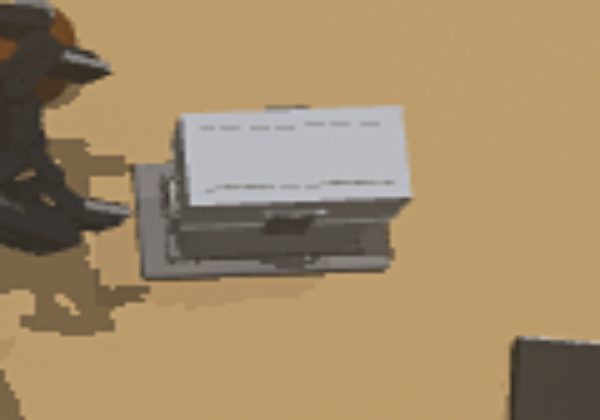

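View pics/k_wrist.png

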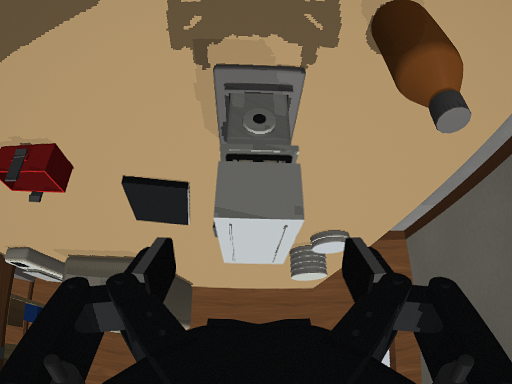

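```bash
python3 - <<'E'
from h import *
A=cur(); M=tgt([.6318,-.170,.24],[0,0,-1],J2); r=row(A,M,9); print(r); N=tgt([.6318,-.170,.175],[0,0,-1],J2)
for k in range(0,10,3): print(after(A,list(np.concatenate(r))*k)[:3,3].round(3))
E
```

```text
(array([-13. ,   0.3,  -0.9]), array([0.002, 0.088, 0.004]))
[ 0.624 -0.07   0.184]
[ 0.627 -0.098  0.211]
[ 0.629 -0.132  0.23 ]
[ 0.632 -0.17   0.24 ]
```

play_rows:
  plan: [-13,0.3,-0.9,0.002,0.088,0.004,-13,0.3,-0.9,0.002,0.088,0.004,-13,0.3,-0.9,0.002,0.088,0.004,-13,0.3,-0.9,0.002,0.088,0.004,-13,0.3,-0.9,0.002,0.088,0.004,-13,0.3,-0.9,0.002,0.088,0.004,-13,0.3,-0.9,0.002,0.088,0.004,-13,0.3,-0.9,0.002,0.088,0.004,-13,0.3,-0.9,0.002,0.088,0.004,0,0,0,0,0,0,0,0,0,0,0,0]
  hand: 0

```text
clock: 23.1
eef_pos: [0.6318, -0.1697, 0.2392]
tool_rot: [0.693, 0.721, 0.0, -0.001]
ft_force: [-1.2, 0.5, 0.3]
grip_width: -0.0001
```

```bash
python3 - <<'E'
from h import *
A=cur(); print(bot.get_obs()["clock"],A.round(4),bot.get_obs()["grip_width"]); N=tgt([.6318,-.170,.175],[0,0,-1],J2); print(row(A,N,4), bot.nose_length)
E
```

```text
23.1 [[-3.930e-02  9.992e-01 -6.000e-04  6.318e-01]
 [ 9.992e-01  3.930e-02  1.000e-03 -1.697e-01]
 [ 1.000e-03 -6.000e-04 -1.000e+00  2.392e-01]
 [ 0.000e+00  0.000e+00  0.000e+00  1.000e+00]] -0.00012174955315761291
(array([-0.1, -0. , 16.1]), array([-0., -0.,  0.])) 0.011
```

play_rows:
  plan: [0,0,16,0,0,0,0,0,16,0,0,0,0,0,16,0,0,0,0,0,16,0,0,0,0,0,8,0,0,0,0,0,0,0,0,0]

```text
clock: 23.85
eef_pos: [0.6321, -0.1689, 0.1676]
tool_rot: [0.693, 0.721, 0.0, -0.001]
ft_force: [0.1, 0.6, 0.5]
grip_width: -0.0
```

play_rows:
  plan: [0,0,2,0,0,0,0,0,2,0,0,0,0,0,2,0,0,0,0,0,0,0,0,0]

```text
clock: 24.35
eef_pos: [0.6324, -0.1695, 0.1622]
tool_rot: [0.693, 0.721, 0.001, -0.0]
ft_force: [0.9, -0.7, -0.2]
grip_width: -0.0003
```

play_rows:
  plan: [0,0,1,0,0,0,0,0,1,0,0,0,0,0,0,0,0,0]

```text
clock: 24.72
eef_pos: [0.6324, -0.1694, 0.1602]
tool_rot: [0.693, 0.721, 0.001, -0.0]
ft_force: [-0.4, 0.8, 1.0]
grip_width: -0.0002
```

play_rows:
  plan: [0,0,1,0,0,0,0,0,1,0,0,0,0,0,0,0,0,0]

```text
clock: 25.1
eef_pos: [0.6328, -0.1694, 0.1588]
tool_rot: [0.693, 0.721, 0.001, 0.0]
ft_force: [0.6, 0.2, 2.1]
grip_width: -0.0001
```

play_rows:
  plan: [0,0,1,0,0,0,0,0,1,0,0,0,0,0,0,0,0,0]

```text
clock: 25.48
eef_pos: [0.6329, -0.1695, 0.1569]
tool_rot: [0.693, 0.721, 0.001, 0.001]
ft_force: [-0.6, 0.2, 5.5]
grip_width: -0.0
```

play_rows:
  plan: [0,0,1,0,0,0,0,0,1,0,0,0,0,0,0,0,0,0]

```text
clock: 25.85
eef_pos: [0.6333, -0.1696, 0.1558]
tool_rot: [0.693, 0.721, 0.001, 0.001]
ft_force: [0.6, 0.9, 6.9]
grip_width: -0.0002
```

play_rows:
  plan: [0,-0.3,1,0,0,0,0,-0.3,1,0,0,0,0,0,0,0,0,0]

```text
clock: 26.22
eef_pos: [0.6329, -0.1696, 0.1539]
tool_rot: [0.693, 0.721, 0.002, 0.001]
ft_force: [0.4, -0.7, 6.2]
grip_width: 0.0002
```

play_rows:
  plan: [0,0,1,0,0,0,0,0,1,0,0,0,0,0,0,0,0,0]

```text
clock: 26.6
eef_pos: [0.6311, -0.1694, 0.1494]
tool_rot: [0.693, 0.721, 0.0, -0.001]
ft_force: [0.0, -0.2, 2.6]
grip_width: 0.0003
```

play_rows:
  plan: [0,0,1,0,0,0,0,0,1,0,0,0,0,0,0,0,0,0]

```text
clock: 26.98
eef_pos: [0.6315, -0.1693, 0.1476]
tool_rot: [0.693, 0.721, 0.0, -0.001]
ft_force: [-0.1, 0.8, -0.6]
grip_width: 0.0
```

play_rows:
  plan: [0,0,1,0,0,0,0,0,1,0,0,0,0,0,0,0,0,0]

```text
clock: 27.35
eef_pos: [0.6318, -0.1694, 0.1471]
tool_rot: [0.693, 0.721, 0.001, 0.0]
ft_force: [-2.2, 1.7, 4.9]
grip_width: -0.0002
```

play_rows:
  plan: [0,0,1,0,0,0,0,0,0,0,0,0]

```text
clock: 27.6
eef_pos: [0.6318, -0.1694, 0.1471]
tool_rot: [0.693, 0.721, 0.001, 0.001]
ft_force: [-4.1, 1.4, 8.5]
grip_width: -0.0002
```

play_rows:
  plan: [0,0,1,0,0,0,0,0,0,0,0,0]

```text
clock: 27.85
eef_pos: [0.6318, -0.1694, 0.147]
tool_rot: [0.693, 0.721, 0.001, 0.001]
ft_force: [-5.8, 1.5, 12.3]
grip_width: -0.0004
```

play_rows:
  plan: [0,0,1,0,0,0,0,0,1,0,0,0,0,0,0,0,0,0]

```text
clock: 28.22
eef_pos: [0.6319, -0.1694, 0.147]
tool_rot: [0.693, 0.721, 0.002, 0.001]
ft_force: [-8.1, 2.1, 18.4]
grip_width: -0.0004
```

play_rows:
  plan: [0,0,-4,0,0,0,0,0,-4,0,0,0,0,0,-15,0,0,0,0,0,-25,0,0,0,0,0,-30,0,0,0,-30,0,-30,0,0,0,-40,0,0,0,0,0,-40,0,0,0,0,0,-40,0,0,0,0,0,0,0,0,0,0,0,0,0,0,0]

```text
schema error: expected a multiple of 6 numbers
```

```bash
python3 - <<'E'
from ed import *
print(bot.get_obs()["clock"],bot.get_obs()["eef_pos"]); look("m",.125,.15); topface("m",.125,.15)
for n in ("top","side"):
    f=cv2.imread(f"pics/m_{n}.png")
    for q in ("tube_rack","notebook","reagent_bottle"):
        W=np.load(f"/tmp/m_{n}.npz")["W"]
        for d in bot.outline_of(q,n)[:1]: p=W[d["mask"]]; print(n,q,round(d["p"],2),np.nanmean(p,0).round(3))
E
```

```text
28.225 [ 0.63185533 -0.16935922  0.14699454]
top 244 ((629.3204956054688, -126.83955383300781), (38.11392593383789, 64.12003326416016), 88.6992416381836) 0.1357622859047135
side 467 ((627.5638427734375, -170.1182861328125), (68.54847717285156, 126.91265106201172), 2.8869290351867676) 0.13647658309747757
top 219 rect ((630.711181640625, -127.69935607910156), (36.30817794799805, 61.2957649230957), 88.55917358398438) fit (array([ 0.6312, -0.1261]), np.float64(177.81), np.float64(0.0601), np.float64(0.033)) ypc [-0.1466 -0.1436 -0.1102 -0.1099] xpc [0.6013 0.6608] plane [-0.0005  0.0003  0.1361]
side 164 rect ((629.9073486328125, -137.22225952148438), (60.98991012573242, 50.88304901123047), 0.7271896600723267) fit (array([ 0.6295, -0.1344]), np.float64(5.98), np.float64(0.0595), np.float64(0.0472)) ypc [-0.1623 -0.1602 -0.112  -0.1115] xpc [0.5997 0.6595] plane [0.0028 0.0146 0.1368]
top tube_rack 0.69 [0.44  0.361 0.037]
top notebook 0.8 [ 0.474 -0.407  0.014]
top reagent_bottle 0.77 [ 0.735 -0.03   0.073]
side tube_rack 0.65 [0.439 0.374 0.033]
side notebook 0.82 [ 0.475 -0.375  0.014]
side reagent_bottle 0.59 [ 0.738 -0.016  0.061]
```

View pics/m_topc.png

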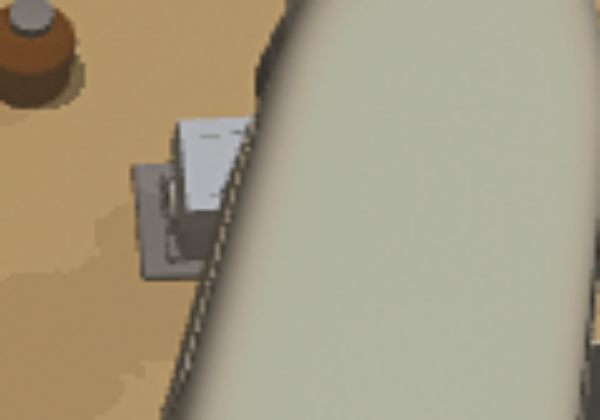

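View pics/m_sidec.png

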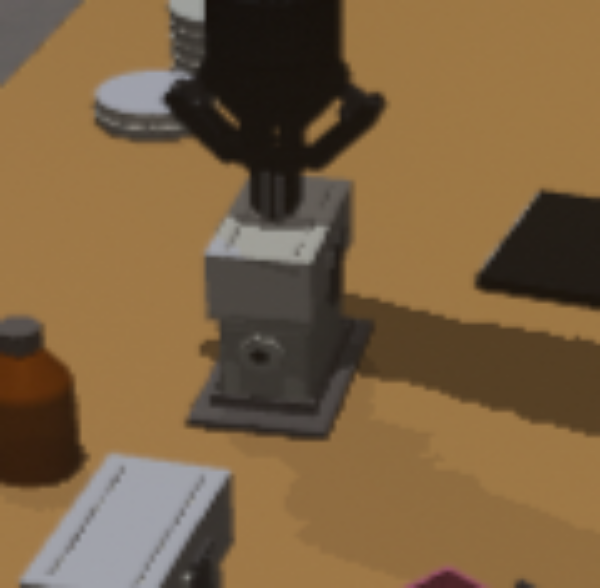

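The cap is down: its top is at 0.136 m and level, and the press ran into a hard stop. The retreat call was refused for a bad number count, so I'll send it again and then verify.

play_rows:
  plan: [0,0,-4,0,0,0,0,0,-4,0,0,0,0,0,-15,0,0,0,0,0,-25,0,0,0,0,0,-30,0,0,0,-30,0,-30,0,0,0,-40,0,0,0,0,0,-40,0,0,0,0,0,-40,0,0,0,0,0,-40,-20,0,0,0,0,-40,-20,0,0,0,0,0,0,0,0,0,0]

```text
clock: 30.12
eef_pos: [0.599, -0.4048, 0.2498]
tool_rot: [0.695, 0.719, 0.0, 0.0]
ft_force: [0.2, 0.6, -0.5]
grip_width: -0.0001
```

```bash
python3 - <<'E'
from ed import *
print(bot.get_obs()["clock"],bot.get_obs()["eef_pos"],bot.get_obs()["ft_force"]); look("n",.125,.15); topface("n",.125,.15)
for n in ("top","side"):
    for q in ("tube_rack","notebook","reagent_bottle"):
        W=np.load(f"/tmp/n_{n}.npz")["W"]
        for d in bot.outline_of(q,n)[:1]: p=W[d["mask"]]; print(n,q,round(d["p"],2),np.nanmean(p,0).round(3))
E
```

```text
30.125 [ 0.59900593 -0.40475693  0.24978594] [ 0.16333102  0.60456747 -0.46308352]
top 1019 ((630.4078979492188, -170.14730834960938), (72.7536392211914, 121.23667907714844), 2.439699649810791) 0.13582979873176448
side 543 ((628.0045776367188, -170.13323974609375), (67.114501953125, 125.20706939697266), 2.1325814723968506) 0.1365009279476752
top 915 rect ((632.216796875, -170.2080078125), (63.505859375, 120.24529266357422), 2.070401906967163) fit (array([ 0.6321, -0.1697]), np.float64(91.57), np.float64(0.1157), np.float64(0.0594)) ypc [-0.2308 -0.2277 -0.1119 -0.1101] xpc [0.6021 0.6621] plane [-0.0032  0.0011  0.136 ]
side 417 rect ((630.9154052734375, -170.78399658203125), (61.348854064941406, 123.68911743164062), 2.170701742172241) fit (array([ 0.6311, -0.1719]), np.float64(92.67), np.float64(0.1163), np.float64(0.0593)) ypc [-0.2326 -0.2299 -0.1135 -0.1094] xpc [0.6008 0.6609] plane [-0.0039  0.0028  0.1369]
top tube_rack 0.72 [0.443 0.361 0.036]
top notebook 0.91 [ 0.491 -0.358  0.014]
top reagent_bottle 0.67 [ 0.735 -0.028  0.07 ]
side tube_rack 0.68 [0.439 0.374 0.033]
side notebook 0.74 [ 0.474 -0.376  0.013]
side reagent_bottle 0.85 [ 0.739 -0.019  0.059]
```

View pics/n_topc.png

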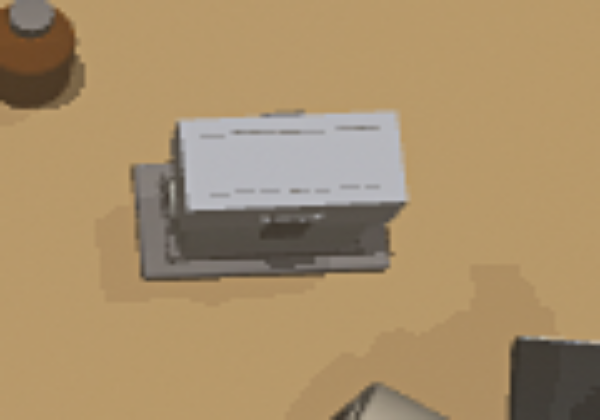

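View pics/n_sidec.png

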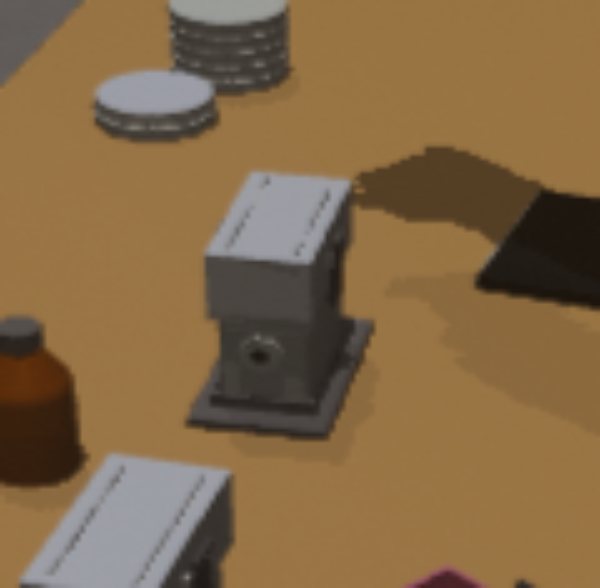

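```bash
python3 -c "
from workcell import bot
print(bot.job_done())"
```

```text
the job is handed in; nothing more can be done
None
```

The grey cap is right way up on the open bucket, pressed home and level. I handed the job in at about 30 s of the 64 s allowed.

**What I did:** I gripped the upturned cap at one end and stood it on its short end. I then regripped it from the closed-top side, turned it upright and lowered it over the tubes until it rested on its clip hooks. After letting go, I pressed the middle of the top with closed fingers in 1 mm steps. The force rose to about 7 N, dropped away as the clips snapped, then met a hard stop. I finished with a push of about 18 N straight down (about 20 N in all) and backed off.

**Last checks, with the arm clear:**

| Check | Result |
|---|---|
| Height of closed top | 0.136 m (top camera), 0.137 m (side camera); 0.136 m expected, and it did not spring back |
| Level | within about 0.005 rad |
| Centring on the bucket | about 1 mm |
| Yaw to the bucket | within about 1° |
| Clips | about 73 mm across the two clip arms, against 72 mm on the bucket that was already capped, so I take both as closed |
| Rack and bottle | unmoved |
| Notebook | unmoved in the side view |

**Readings that disagreed:**
- **Notebook, top view:** its mean position appeared to shift by about 30 mm. I put that down to the arm hiding part of it, because the side view agrees with the start.
- **Cap in the hand:** after the second grip the cameras showed it about 3° off in yaw from what the arm pose implied. I corrected that from the top camera before lowering.
- **Bucket position:** different fits differed by 1 to 3 mm in position and about 1° in angle.
- **Clip angles:** I could not measure these directly.

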